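# Load the pigment jar on the jar mill

## Task

Take the jar with the red lid and lay it gently on its side on the jar mill's two rollers, in the middle between the end plates, with its lid pointing away from the grey drive housing, and let go of it. Then push the mill's red-knobbed lever all the way across to put the rollers in gear. Leave the jars with the blue and white lids standing where they are.

Things in the scene. Friction and masses are not known exactly. Their poses are not given: they have to be found in the camera images.
- jar_red: a sealed amber glass jar, round, with paper label and a red screw lid and red stripe round the label: glass body 54 mm across and 98 mm high, lid 48 mm across and 16 mm high on top of it, 114 mm in all, about 0.3 to 0.6 kg. It starts upright on the table. Origin at the centre of its foot; z points along the jar towards the lid.
- jar_red_mid (a point): point on the red-lidded jar's axis, halfway along it (57 mm above the foot); z towards the lid.
- jar_red_lid (a point): centre of the top face of the red lid, 114 mm above the foot along the jar's axis.
- jar_blue: a sealed amber glass jar, round, with paper label and a blue screw lid and blue stripe round the label: glass body 54 mm across and 98 mm high, lid 48 mm across and 16 mm high on top of it, 114 mm in all, about 0.3 to 0.6 kg. It starts upright on the table. Origin at the centre of its foot; z points along the jar towards the lid. Not to be moved.
- jar_white: a sealed amber glass jar, round, with paper label and a white screw lid and white stripe round the label: glass body 54 mm across and 98 mm high, lid 48 mm across and 16 mm high on top of it, 114 mm in all, about 0.3 to 0.6 kg. It starts upright on the table. Origin at the centre of its foot; z points along the jar towards the lid. Not to be moved.
- mill: the jar mill, fixed to the table: green base 170 mm (x) by 255 mm (y), top 45 mm up, two level rollers that do not turn along its y axis, at x = -20 and +20 mm, axes 67 mm up. Aluminium end plates across the roller ends: 100 mm wide, tops 85 mm up, inner faces at y = -75 and +75 mm. Origin on the table under the middle between the plates; z up, y along the rollers away from the drive housing.
- mill_housing (a point): centre of the top of the mill's grey drive housing, which is 150 mm (x) by 75 mm (y), at mill (0, -121.5) mm, top 90 mm above the table; on it stands the lever's 70 by 50 mm block, 25 mm high.
- mill_seat (a point): where the middle of the jar's axis lies when seated: 105 mm above the table, midway between the end plates. Axes as the mill's (the lid goes to +y). Each roller is a 14 mm steel shaft with two black rubber rings, 32 mm across, 8 mm wide, at y = -34 and +34 mm; the jar rests on these four rings, the space between them is free for fingertips.
- drive (a joint): the lever on the drive housing, in rad: about 0 to 0.15 at the start, leaning to the mill's -x; 1.0 at its far stop, leaning to the mill's +x. It pivots about the mill's y axis at mill (0, -121.5, 112) mm; light friction (about 1 N at the knob), it stays where it is left.
- drive_tip (a point): centre of the lever's red ball knob (26 mm across), 70 mm from the pivot; it leans 0.5 rad to the mill's -x at joint 0 and 0.5 rad to +x at joint 1.0.
There are look-alikes about, which are no part of the job. Leave any green or pink look-alike of the jar_red alone.

How it is judged:
On the way, in this order (a step that is already met when the one before it is completed fails the run):
1. the red-lidded jar lies released and at rest on the rollers, lid away from the drive housing (x of jar_red_mid in the frame of mill_seat between -0.006 and 0.006 m and y of jar_red_mid in the frame of mill_seat between -0.015 and 0.015 m and z of jar_red_mid in the frame of mill_seat between -0.006 and 0.006 m and angle between the z axis of jar_red and the y axis of mill_seat, either way round below 0.12 rad and y of jar_red_lid in the frame of mill_seat above 0.03 m and contact force between the fingers and jar_red below 0.1 N and linear speed of jar_red below 0.02 m/s), for 0.3 s.
2. the lever is pushed across (value of joint drive above 0.85 rad), for 0.2 s.
At the end, for the whole second after the job is handed in: Red-lidded jar released on the rollers, lid away from the housing: its middle within 6 mm sideways and in height and 15 mm lengthways of the seat, axis within 0.12 rad of the rollers; lever above 0.85 rad; blue- and white-lidded jars upright within 30 mm of their starts (all of step 1 and value of joint drive above 0.85 rad and distance of each of jar_blue, jar_white from where it was at the start of the episode below 0.03 m and angle between each of jar_blue, jar_white's own z axis and vertical below 0.2 rad); the robot touches nothing.
It fails at once if the red-lidded jar is banged on the mill (more than 40 N) (contact force between jar_red and mill above 40 N).
It fails at once if the red-lidded jar is let fall (moving faster than 0.4 m/s out of the fingers) (linear speed of jar_red above 0.4 m/s and contact force between the fingers and jar_red below 0.1 N).
It fails at once if the blue- or white-lidded jar is shifted by 30 mm or tipped (not (distance of jar_blue from where it was at the start of the episode below 0.03 m) or not (angle between jar_blue's own z axis and vertical below 0.2 rad) or not (distance of jar_white from where it was at the start of the episode below 0.03 m) or not (angle between jar_white's own z axis and vertical below 0.2 rad)).
It also fails if it takes over 48 s, if anything falls off the work surface, if the arm or the gripper's body presses on something with over 40 N, if the wrist force passes 120 N, or if a joint passes its speed limit or range.

## Robot

A 7-joint arm with a two-finger parallel gripper is mounted at the origin on the work surface. World frame = base frame: x ahead of the robot, y to its left, z up, the work surface at z = 0. Lengths are in m, angles in rad, forces in N, time in s.
With the tool pointing down it reaches from about 0.4 to 0.85 m from the base axis. Payload 4.5 kg.
Tool frame: the origin (TCP) lies between the finger pads; the fingertips stand r.finger_overhang ahead of it and the grasp point (between the pads) lies 8 mm behind it (r.finger_overhang is the distance from the TCP to the fingertips, in m); z points along the fingers, x is the direction in which the jaws open and shut, and the axes are right-handed (so a half turn about z gives the same grasp; the last joint's range is limited). The gripper opens to 88 mm and grips with 3 to 60 N. Pads are 18 mm wide; open, the fingers measure 123 mm over their backs; the gripper's body (75 mm by 187 mm) begins 45 mm behind the grasp point.
Start: joints at [1.278, 0.689, -0.195, 1.565, 0.157, 0.902, -0.215], TCP at [0.201, -0.592, 0.25] pointing down, gripper open.
Joint ranges: [-3.01, 3.01], [-0.46, 2.08], [-1.47, 1.51], [0.13, 2.56], [-1, 4.14], [0.04, 2.09], [-2.66, 2.66]. Speed limits (rad/s): [2.57, 2.57, 3.14, 3.14, 3.14, 3.14, 3.14].

## Interface

Orientations are given as a unit quaternion [x, y, z, w].
In Python, from plant import r gives the robot as it stands.
- The arm moves only by the tool move_arm, never from a script. Its argument "targets" is a list that holds one entry, the list of rows, each a list of 7 numbers: the turn, a rotation vector about the world's x, y, z in rad, then the shift along the world's x, y, z in m, then the opening, from 0 (shut) to 1 (fully open). A call has 1 to 5 rows; each row shifts and turns the pose as measured when the row begins; what a row does not reach is not made up. A row lasts 1/10 s, in which the tool goes at most 50 mm and 8.59 degrees, less where a joint would pass 70% of its speed; a pose out of reach is approached as far as the arm can. A call with a gripper value outside its range is refused whole. The fingers move at their own pace and stop on an object; "force" is the grip in N (left out, the last holds). Time passes only in rows, so rows that do not move let the fingers close. It gives the time, the measured TCP pose, the force and the opening at its end, in the units of the state.
- r.get_state(): the state, without advancing time (a new reading comes with each control period).
- r.snapshot(name): name is "scene" or "side" or "wrist"; returns a dict with "frame" (384x512x3 uint8, red, green, blue), "K" (3x3 intrinsics, pixels), "T" (4x4, takes a point from camera to world coordinates). Camera axes: x right, y up, looking along -z (the intrinsics and any distortion apply to the point x, -y, -z); pixel columns grow to the right and rows downward; lengths in m; the calibration is good to about 2 mm. A picture is of the moment at which its call begins. There is no depth.
- r.finish_job(): hands the job in, once; it reports no verdict.
Trained networks look in a picture, given as the dict that the camera call returned (one of the last four; its "shot" number tells which), for a name from the list of things; names that differ only in an ending like _2 or _b are one class to them, and where a whole thing is asked for, a point or a joint stands for the part that bears it (a point fixed in the world has none). Each returns a list of dicts, best first, with "score" (0 to 1); they miss things now and then, are a little off and sometimes report something else, mostly with a low value. They report only what shows in the picture. A call takes as long as a camera call. They do not tell look-alikes from the thing itself.
- r.find_in(picture, query): "centre" ([row, column] in pixels, amid what is visible of it).
The state is a dict: "clock": time; "q": joint angles; "qd": joint speeds; "joint_torque": joint torques, N m; "tool_pos": TCP position; "eef_rot": TCP orientation; "contact_force": force on the tool from outside, world axes, zero at the start; "moment": the same for the moment, N m; "opening": opening from 0.0 (shut) to 1.0 (fully open).
Only numpy, scipy, OpenCV 4.12 (cv2) and the standard library are available. Lean on these libraries where they do the work, as an engineer would, in place of code of your own. Each camera call takes 0.05 s, during which the arm holds its last target. There are 200 camera calls.

## Working session

There is one attempt and no reset: what is moved stays moved. The work goes in short steps, Python scripts to look and compute and a tool call to move; the robot and the scene stay as the last step left them, time stands still between calls to the robot, and variables do not carry over. Pictures are saved under pics/ and viewed, about 8 in all and at most 12, crops included, and the job is handed in when it is done.

Besides the shell and the picture viewer there is one more tool, called after "Emit:" as name(argument=value, ...), one argument or row to a line, values as JSON. move_arm: Moves the arm, as the interface text tells. Its arguments: {"type":"object","properties":{"targets":{"type":"array","items":{"type":"array","items":{"type":"array","items":{"type":"number"}}}},"force":{"type":"number"}},"required":["targets"]}

```bash
mkdir -p pics; ls
python3 - <<'E'
from plant import r
import cv2,numpy as np
s=r.get_state();print(s,r.finger_overhang)
ims=[]
for n in("scene","side"):
    p=r.snapshot(n);np.savez(f"pics/{n}0.npz",**{k:p[k] for k in("frame","K","T")})
    ims.append(p["frame"]);print(n,p["K"],p["T"],p.keys())
    for q in("jar_red","jar_blue","jar_white","mill","mill_housing","drive_tip"):
        print(q,[(np.round(d["centre"]),round(d["score"],2)) for d in r.find_in(p,q)])
    cv2.imwrite(f"pics/{n}0.png",cv2.resize(p["frame"][:,:,::-1],(800,600),interpolation=cv2.INTER_CUBIC))
E
```

```text
pics
{'clock': 0.0, 'q': array([ 1.27780548,  0.68997393, -0.19450437,  1.56637913,  0.15729984,
        0.90247258, -0.21510003]), 'qd': array([ 6.43044891e-04, -2.64924667e-03, -1.16882130e-05,  1.14298098e-03,
        7.60047083e-05,  1.43780153e-04, -8.83888297e-04]), 'joint_torque': array([ 1.31958059e-04, -5.27563548e+01, -1.26680341e+00, -1.53425771e+01,
       -5.26506139e-02,  6.45919194e-03,  1.07069495e-04]), 'tool_pos': array([ 0.20037787, -0.59134952,  0.24890668]), 'eef_rot': array([ 8.12736462e-01, -5.82630754e-01, -7.86781250e-04, -4.78700262e-04]), 'contact_force': array([ 0.04045249,  0.32714252, -0.3053418 ]), 'moment': array([-0.0011468 , -0.0091136 , -0.00741843]), 'opening': 1.0034428972423959} 0.011
scene [[482.13271459   0.         263.59258634]
 [  0.         482.13271459 198.9390572 ]
 [  0.           0.           1.        ]] [[ 0.43559307 -0.68959136  0.57855201  1.1353537 ]
 [ 0.8999922   0.32185595 -0.29397752 -0.28853149]
 [ 0.01651395  0.64874687  0.76082507  0.92467525]
 [ 0.          0.          0.          1.        ]] dict_keys(['frame', 'K', 'T', 
[... 381 characters left out ...]
         391.49516264 187.24342266]
 [  0.           0.           1.        ]] [[ 0.99747356  0.03426986 -0.06222603  0.48623738]
 [-0.0681407   0.70920208 -0.70170454 -0.55413629]
 [ 0.02008352  0.70417184  0.70974549  0.71407381]
 [ 0.          0.          0.          1.        ]] dict_keys(['frame', 'K', 'T', 'shot'])
jar_red [(array([229., 304.]), 0.97), (array([150., 295.]), 0.96), (array([183., 280.]), 0.93), (array([217., 216.]), 0.9), (array([262., 338.]), 0.64)]
jar_blue [(array([172., 207.]), 0.7)]
jar_white [(array([139., 246.]), 0.91)]
mill [(array([316., 238.]), 0.59)]
mill_housing [(array([317., 237.]), 0.69)]
drive_tip [(array([319., 220.]), 0.54), (array([138., 244.]), 0.26)]
```

View pics/scene0.png

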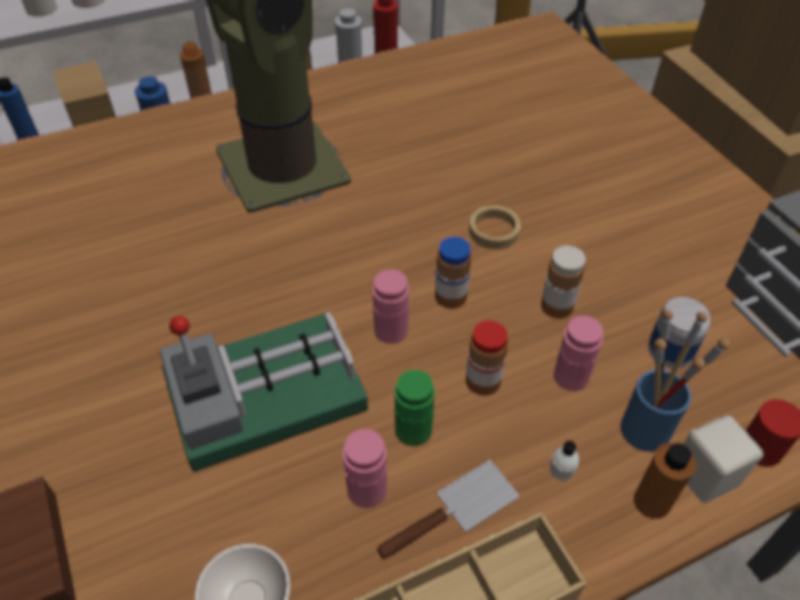

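View pics/side0.png

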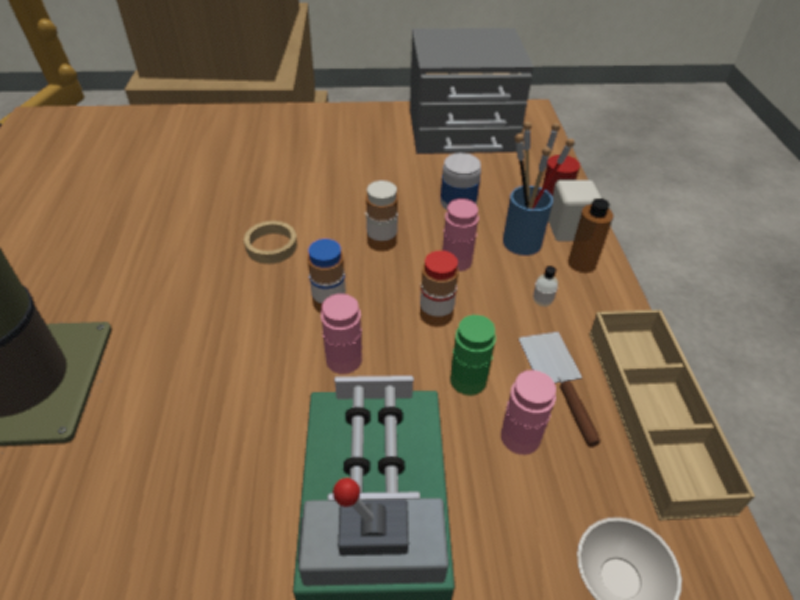

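The candidates for jar_red in the scene view (800x600) are:
- amber with a red lid at (488,355)
- pink at (391,305), (578,352) and (365,468)
- green at (414,408)

Only the amber one with the red lid and stripe fits. In the side view it is at (438,285). I'll confirm it in a crop that also shows the mill corners.

```bash
cat > h.py <<'E'
import numpy as np,cv2
from scipy.optimize import least_squares
def load(n):
    d=np.load(f"pics/{n}.npz");return d
def proj(K,T,P):
    c=(np.atleast_2d(P)-T[:3,3])@T[:3,:3]
    c=c*[1,-1,-1]; u=c@K.T
    return u[:,:2]/u[:,2:]
def onz(K,T,uv,z):
    d=T[:3,:3]@(np.linalg.inv(K)@[uv[0],uv[1],1]*[1,-1,-1]);o=T[:3,3]
    return o+d*(z-o[2])/d[2]
E
python3 - <<'E'
from h import *
A=load("scene0");B=load("side0")
def crop(f,x0,y0,w,h,W,H):return cv2.resize(np.ascontiguousarray(f[y0:y0+h,x0:x0+w,::-1]),(W,H),interpolation=cv2.INTER_CUBIC)
a=crop(A["frame"],95,195,150,112.5.__int__()-12,600,400)
b=crop(B["frame"],180,230,120,154,400,513) if 0 else crop(B["frame"],180,230,120,154,468,600)
c1=crop(A["frame"],280,190,66,70,330,350);c2=crop(B["frame"],255,150,50,60,330,396)
out=np.zeros((600,800,3),np.uint8);out[:600,:468]=b;out[:300,470:770]=cv2.resize(c1,(300,300));out[300:600,470:770]=cv2.resize(c2,(300,300))
cv2.imwrite("pics/c1.png",out)
cv2.imwrite("pics/c2.png",crop(A["frame"],95,195,150,112,800,597))
E
```

```text
(no output)
```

View pics/c1.png

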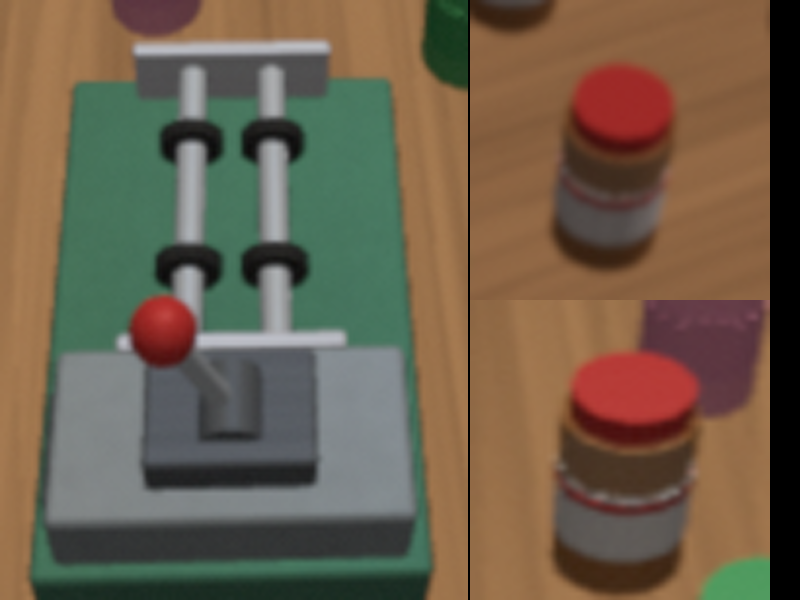

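View pics/c2.png

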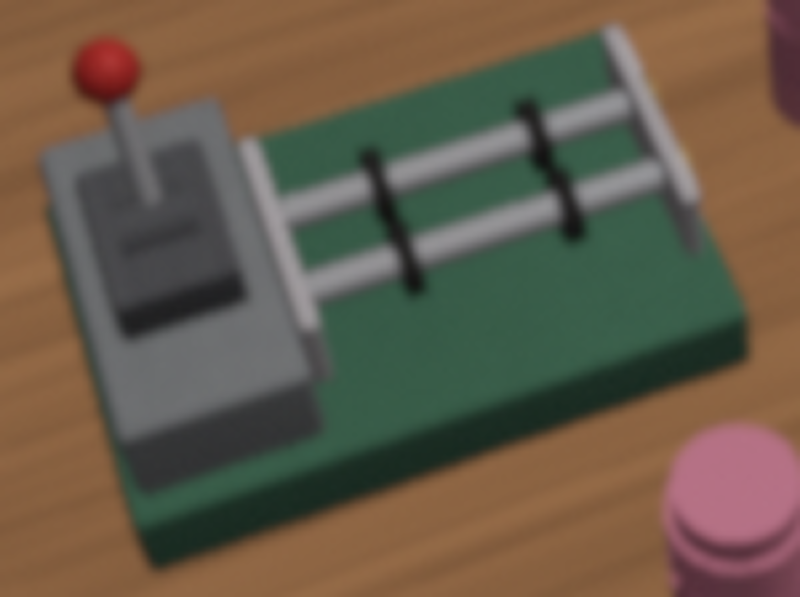

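The crop confirms the target: amber glass, red lid, red stripe. The mill's housing faces the side camera (-y), so the lid must point to about +y. The knob leans to -x, towards the robot base. Next I'll fit the poses.

```bash
cat > fit.py <<'E'
from h import *
A=load("scene0");B=load("side0")
pts=[ # view,(crop u,v),mill xyz, base flag
("B",62,352,-75,-84,90),("B",402,348,75,-84,90),("B",412,520,75,-159,90),("B",47,522,-75,-159,90),
("B",135,55,-50,75,85),("B",330,55,50,75,85),
("A",42,155,-75,-159,90),("A",217,98,-75,-84,90),("A",318,375,75,-84,90),("A",125,445,75,-159,90),
("A",603,32,-50,75,85),("A",688,205,50,75,85),("A",262,140,-50,-75,85),("A",320,330,50,-75,85)]
def px(v,a,b):
    return ((a+.5)/3.9-.5+180,(b+.5)/3.896-.5+230) if v=="B" else ((a+.5)/5.333-.5+95,(b+.5)/5.333-.5+195)
def w(p,q):
    c,s=np.cos(p[2]),np.sin(p[2]);q=np.array(q)/1e3
    return [p[0]+c*q[0]-s*q[1],p[1]+s*q[0]+c*q[1],q[2]]
def res(p):
    return np.concatenate([proj((A if t[0]=="A" else B)["K"],(A if t[0]=="A" else B)["T"],w(p,t[3:]))[0]-px(*t[:3]) for t in pts])
f=least_squares(res,[.45,-.25,0],loss="soft_l1");print("mill",f.x);print(np.round(res(f.x).reshape(-1,2),1).tolist())
# jars: lid mask fit
def cyl(x,y,r,z0,z1):
    t=np.linspace(0,2*np.pi,60);return np.concatenate([np.c_[x+r*np.cos(t),y+r*np.sin(t),0*t+z] for z in(z0,z1)])
def mask(V,seed,lo,hi):
    hsv=cv2.cvtColor(V["frame"],cv2.COLOR_RGB2HSV);hsv[...,0]=(hsv[...,0]+90)%180
    m=cv2.inRange(hsv,np.array(lo),np.array(hi));n,l,st,c=cv2.connectedComponentsWithStats(m)
    k=[i for i in range(1,n) if st[i,4]>30];i=min(k,key=lambda i:np.hypot(*(c[i]-seed)));return c[i],st[i]
def hc(V,P):
    h=cv2.convexHull(proj(V["K"],V["T"],P).astype(np.float32));m=cv2.moments(h);return np.array([m["m10"],m["m01"]])/m["m00"],cv2.boundingRect(h)
for n,lo,hi,sa,sb,z0,r in [("red lid",(82,170,90),(98,255,255),(313,215),(281,169),.098,.024),
   ("blue lid",(10,120,60),(40,255,255),(290,160),(208,161),.098,.024),
   ("green",(145-0,0,0),(160,255,255),(265,250),(303,226),0,.027),
   ("knob",(82,170,90),(98,255,255),(115,207),(222,314),0,0)]:
    if n=="green": lo,hi=(140,150,40),(170,255,255)
    ca,s1=mask(A,sa,lo,hi);cb,s2=mask(B,sb,lo,hi)
    if n=="knob":
        g=least_squares(lambda p:np.r_[proj(A["K"],A["T"],p)[0]-ca,proj(B["K"],B["T"],p)[0]-cb],[.45,-.3,.17])
    else:
        g=least_squares(lambda p:np.r_[hc(A,cyl(*p,r,z0,.114))[0]-ca,hc(B,cyl(*p,r,z0,.114))[0]-cb],[.5,-.1])
    print(n,g.x,np.round(g.fun,1),ca,cb,s1[2:],s2[2:])
    if n=="knob":
        p=f.x;d=g.x-np.array(w(p,(0,-121.5,112)));print("lever ang",np.arctan2(d[:2]@[np.cos(p[2]),np.sin(p[2])],d[2])+.5,np.linalg.norm(d))
for n,u,v in(("white lid",567,262),("pink1",391,284),("pink2",582,332),("pink3",365,447)):
    print(n,onz(A["K"],A["T"],((u)*.64,v*.64),.11))
for n,u,v in(("white lid",382,192),("pink1",341,310),("pink2",462,212),("pink3",534,388)):
    print(n,onz(B["K"],B["T"],((u)*.64,v*.64),.11))
E
python3 fit.py
```

```text
mill [ 0.49468473 -0.15949733 -0.03810515]
[[-0.9, -2.3], [0.8, -2.9], [2.1, -1.9], [-0.9, -0.1], [-0.2, -1.0], [0.2, -1.6], [-1.5, -0.5], [-0.1, -0.3], [-1.0, 1.0], [-1.8, 0.4], [-0.4, 0.2], [-0.9, 0.4], [-1.3, 0.2], [0.0, -0.2]]
red lid [0.59997895 0.10779256] [ 0.5  0.7 -1.3 -0. ] [313.59701493 214.11044776] [281.73529412 167.78151261] [ 23  21 335] [ 20  15 238]
blue lid [0.43068535 0.13926525] [-0.1  0.7 -0.4 -0.3] [290.59166667 159.72916667] [207.32472325 161.28413284] [ 18  16 240] [ 20  17 271]
green [ 0.63297105 -0.0476887 ] [-8.4 -2.5  3.3 -6.4] [264.27642276 265.9403794 ] [299.6031746  238.85714286] [ 21  27 369] [ 22  13 126]
knob [ 0.46437703 -0.28023423  0.17937751] [-0.5  0.8 -0.3 -0.6] [114.47619048 207.31428571] [221.29714286 313.42285714] [ 12  11 105] [ 16  15 175]
lever ang 0.13578146509594058 0.07210823407410516
white lid [0.52772251 0.2810919  0.11      ]
pink1 [0.4564048  0.02106411 0.11      ]
pink2 [0.65115267 0.22444918 0.11      ]
pink3 [ 0.689596   -0.12189259  0.11      ]
white lid [0.52505986 0.27929657 0.11      ]
pink1 [0.4571343  0.01388825 0.11      ]
pink2 [0.65081052 0.22012419 0.11      ]
pink3 [ 0.69007817 -0.12720144  0.11      ]
```

```bash
cat > kin.py <<'E'
import numpy as np, itertools
from scipy.spatial.transform import Rotation as R
def rots(q,s):
    M=R.identity();out=[]
    for i in range(7):
        a=s[i]*q[i]
        M=M*(R.from_euler('z' if i%2==0 else 'y',a));out.append(M)
    return out
E
python3 - <<'E'
from kin import *
from plant import r
from h import *
st=r.get_state();q=st["q"];Rm=R.from_quat(st["eef_rot"])
for s in itertools.product([1,-1],repeat=7):
    if s[1]<0: continue
    o=rots(q,s);zz=o[-1].apply([0,0,1]);
    for c in(0,):
        e=np.degrees(np.arccos(np.clip(zz@Rm.apply([0,0,1]),-1,1)))
        if e<4:
            d=(o[-1].inv()*Rm).as_rotvec(degrees=True);print(s,round(e,2),d.round(1),st["tool_pos"])
            Z=np.array([o[1].apply([0,0,1]),o[3].apply([0,0,1]),zz]).T
            print(Z.round(3).tolist())
A=load("scene0");print("green",onz(A["K"],A["T"],(414*.64,385*.64),.11))
E
```

```text
(1, 1, 1, 1, 1, 1, 1) 0.01 [ -0.    0.  -37.4] [ 0.20065998 -0.59193166  0.24975299]
[[0.184, 0.405, 0.0], [0.609, 0.672, 0.0], [0.772, -0.62, -1.0]]
(1, 1, 1, 1, 1, 1, -1) 0.01 [  0.    0.  -62.1] [ 0.20065998 -0.59193166  0.24975299]
[[0.184, 0.405, 0.0], [0.609, 0.672, 0.0], [0.772, -0.62, -1.0]]
(1, 1, -1, 1, -1, 1, 1) 0.01 [-0.   0.  -8.9] [ 0.20065998 -0.59193166  0.24975299]
[[0.184, 0.035, 0.0], [0.609, 0.784, 0.0], [0.772, -0.62, -1.0]]
(1, 1, -1, 1, -1, 1, -1) 0.01 [  0.    0.  -33.6] [ 0.20065998 -0.59193166  0.24975299]
[[0.184, 0.035, 0.0], [0.609, 0.784, 0.0], [0.772, -0.62, -1.0]]
(-1, 1, 1, 1, 1, 1, 1) 0.0 [ -0.    0.  176.1] [ 0.20065998 -0.59193166  0.24975299]
[[0.184, 0.035, 0.0], [-0.609, -0.784, -0.0], [0.772, -0.62, -1.0]]
(-1, 1, 1, 1, 1, 1, -1) 0.0 [  0.    0.  151.5] [ 0.20065998 -0.59193166  0.24975299]
[[0.184, 0.035, 0.0], [-0.609, -0.784, -0.0], [0.772, -0.62, -1.0]]
(-1, 1, -1, 1, -1, 1, 1) 0.0 [   0.     0.  -155.3] [ 0.20065998 -0.59193166  0.24975299]
[[0.184, 0.405, 0.0], [-0.609, -0.672, -0.0], [0.772, -0.62, -1.0]]
(-1, 1, -1, 1, -1, 1, -1) 0.0 [ -0.  -0. 180.] [ 0.20065998 -0.59193166  0.24975299]
[[0.184, 0.405, 0.0], [-0.609, -0.672, -0.0], [0.772, -0.62, -1.0]]
green [ 0.63207643 -0.02688534  0.11      ]
```

Emit:
move_arm(
  targets=[
    [[0, 0, 0, 0.03, 0.03, 0.02, 1], [0, 0, 0, 0.03, 0.035, 0.02, 1], [0, 0, 0, 0.03, 0.035, 0.02, 1], [0, 0, 0, 0.03, 0.035, 0.01, 1], [0, 0, 0, 0.03, 0.035, 0, 1]],
  ],
)

```text
clock: 1.2
tool_pos: [0.3468, -0.4226, 0.321]
eef_rot: [0.808, -0.59, -0.0, 0.002]
contact_force: [0.3, -0.7, -0.1]
opening: 1.001
```

```bash
cat > log.py <<'E'
from plant import r
import json
s=r.get_state();open("log.jsonl","a").write(json.dumps({k:s[k].tolist() for k in("q","tool_pos","eef_rot")})+"\n")
print(s["clock"],s["q"].round(2),s["tool_pos"].round(4),s["eef_rot"].round(3),s["contact_force"].round(1),s["opening"])
E
echo '{"q":[1.27780548,0.68997393,-0.19450437,1.56637913,0.15729984,0.90247258,-0.21510003],"tool_pos":[0.20066,-0.59193,0.24975],"eef_rot":[0.812736462,-0.582630754,-0.00078678,-0.0004787]}'>log.jsonl
python3 log.py
```

```text
1.2 [ 0.92  0.5  -0.2   1.71  0.12  0.94 -0.59] [ 0.3468 -0.4226  0.321 ] [ 0.808 -0.59  -0.     0.002] [ 0.3 -0.7 -0.1] 1.0005651225658057
```

Emit:
move_arm(
  targets=[
    [[0, 0, -0.1, 0.03, 0.035, 0, 1], [0, 0.1, -0.1, 0.02, 0.04, 0, 1], [0, 0.1, 0, 0.02, 0.04, 0, 1], [0, 0, 0, 0.02, 0.04, 0.02, 1], [0, 0, 0, 0.02, 0.04, 0.02, 1]],
  ],
)

```text
clock: 1.7
tool_pos: [0.4591, -0.2214, 0.3609]
eef_rot: [0.737, -0.667, -0.078, 0.071]
contact_force: [0.1, 0.1, 0.3]
opening: 1.0
```

```bash
python3 log.py
```

```text
1.7 [ 0.39  0.5  -0.11  1.59  0.12  1.26 -1.24] [ 0.4591 -0.2214  0.3609] [ 0.737 -0.667 -0.078  0.071] [0.1 0.1 0.3] 0.9997599053131584
```

Emit:
move_arm(
  targets=[
    [[0, -0.1, 0, 0.02, 0.04, 0, 1], [0, -0.12, 0, 0.02, 0.04, 0, 1], [0, -0.12, 0, 0.01, 0.04, 0, 1], [0, -0.12, 0, 0.01, 0.04, 0, 1], [0, -0.12, 0, 0.01, 0.04, 0, 1]],
  ],
)

```text
clock: 2.2
tool_pos: [0.5395, -0.0097, 0.3653]
eef_rot: [0.728, -0.655, 0.147, -0.135]
contact_force: [1.0, -0.6, -0.8]
opening: 0.995
```

```bash
python3 log.py
python3 - <<'E'
from kin import *
import json
L=[json.loads(l) for l in open("log.jsonl")];s=(-1,1)*3+(-1,)
rows=[];b=[]
for d in L:
    o=rots(d["q"],s);e=(o[-1]*R.from_euler('z',180,degrees=True)).inv()*R.from_quat(d["eef_rot"]);print("rot err deg",np.degrees(e.magnitude()).round(2))
    rows.append(np.c_[o[0].apply([[0,0,1]]).T]);
    # params: h, l1, a3(x in frame3), a4(x in frame4), l2, a6, l3
    rows[-1]=np.c_[[0,0,1],o[2].apply([0,0,1]),o[2].apply([1,0,0]),o[3].apply([1,0,0]),o[3].apply([0,0,1]),o[5].apply([1,0,0]),o[5].apply([0,0,1]),o[0].apply([1,0,0])]
    b.append(d["tool_pos"])
A=np.vstack(rows);b=np.concatenate(b);x,_,rk,sv=np.linalg.lstsq(A,b,rcond=None);print(x.round(4),rk,sv.round(3));print(np.round((A@x-b)*1e3,1))
E
```

```text
2.2 [ 0.02  0.29 -0.14  2.02  0.18  0.44 -1.71] [ 0.5395 -0.0097  0.3653] [ 0.728 -0.655  0.147 -0.135] [ 1.  -0.6 -0.8] 0.9953964363314471
rot err deg 0.0
rot err deg 0.0
rot err deg 0.0
rot err deg 0.0
[0.4567 0.6605 0.0067 0.2297 0.2403 0.1002 0.3847 0.2636] 8 [3.968 3.959 0.52  0.432 0.266 0.171 0.145 0.035]
[ 3.  -3.   0.7 -6.2  0.8  1.6  3.7 13.6 -1.6  2.3 -5.2 -0.6]
```

```bash
cat >> kin.py <<'E'
def tool(t,phi,sx=1):
    t,phi=np.radians([t,phi]);z=np.array([np.sin(t)*np.cos(phi),np.sin(t)*np.sin(phi),-np.cos(t)])
    x=sx*np.array([np.sin(phi),-np.cos(phi),0]);return R.from_matrix(np.c_[x,np.cross(z,x),z])
def delta(st,Rt,pt):
    d=(Rt*R.from_quat(st["eef_rot"]).inv()).as_rotvec();p=np.array(pt)-st["tool_pos"]
    print("rotvec",d.round(3),"deg",np.degrees(np.linalg.norm(d)).round(1),"shift",p.round(4),"rows>=",np.ceil(max(np.linalg.norm(p)/.05,np.linalg.norm(d)/.15)))
E
python3 - <<'E'
from kin import *
from plant import r
s=r.get_state()
delta(s,tool(50,-15),[.50,.135,.25])
E
```

```text
rotvec [-0.003 -0.476 -0.344] deg 33.7 shift [-0.0395  0.1447 -0.1153] rows>= 4.0
```

Emit:
move_arm(
  targets=[
    [[0, -0.1, -0.07, -0.01, 0.03, -0.023, 1], [0, -0.1, -0.07, -0.01, 0.03, -0.023, 1], [0, -0.1, -0.07, -0.01, 0.03, -0.023, 1], [0, -0.1, -0.07, -0.01, 0.03, -0.023, 1], [0, -0.08, -0.06, 0, 0.025, -0.023, 1]],
  ],
)

```text
clock: 2.7
tool_pos: [0.5382, 0.0588, 0.3265]
eef_rot: [-0.638, 0.712, -0.245, 0.161]
contact_force: [0.8, -0.3, -1.6]
opening: 1.002
```

```bash
python3 log.py
cat > fk.py <<'E'
from kin import *
import json
s=(-1,1)*3+(-1,)
def feat(q):
    o=rots(q,s);c=[np.array([0,0,1])]
    for i,ax in((0,0),(0,1),(2,0),(2,1),(2,2),(3,0),(4,2),(4,1),(5,0),(5,1),(6,2)):
        c.append(o[i].apply(np.eye(3)[ax]))
    return np.array(c).T
L=[json.loads(l) for l in open("log.jsonl")]
A=np.vstack([feat(d["q"]) for d in L]);b=np.concatenate([d["tool_pos"] for d in L])
from scipy.optimize import nnls
lam=3e-3;prior=np.array([.35,0,0,0,0,.4,0,.4,0,0,0,.25])
X=prior+np.linalg.solve(A.T@A+lam**2*np.eye(12),A.T@(b-A@prior))
if __name__=="__main__": print(X.round(3));print(((A@X-b)*1e3).round(1))
E
python3 fk.py
python3 - <<'E'
from kin import *
from plant import r
s=r.get_state()
delta(s,tool(50,-15),[.510,.132,.156])
E
```

```text
2.7 [-0.86  0.42  0.69  2.24  0.65  0.06 -2.61] [0.5382 0.0588 0.3265] [-0.638  0.712 -0.245  0.161] [ 0.8 -0.3 -1.6] 1.001640195868545
[ 0.351 -0.    -0.02  -0.005 -0.024  0.565  0.003  0.35  -0.001 -0.002
 -0.001  0.318]
[ 0.1  0.1 -0.1  0.1  0.   0.1 -0.1 -0.2  0.1 -0.   0.1 -0.  -0.   0.
 -0. ]
rotvec [ 0.026 -0.292 -0.115] deg 18.1 shift [-0.0282  0.0732 -0.1705] rows>= 4.0
```

```bash
cat > ik.py <<'E'
from fk import *
from scipy.optimize import least_squares
lo=np.array([-3.01,-.46,-1.47,.13,-1,.04,-2.66]);hi=np.array([3.01,2.08,1.51,2.56,4.14,2.09,2.66])
C=R.from_euler('z',180,degrees=True);mid=(lo+hi)/2
def fk(q): return feat(q)@X, rots(q,s)[-1]*C
def ik(p,Rt,q0,w=.0):
    def f(q):
        a,b=fk(q);return np.r_[(a-p)*5,(Rt.inv()*b).as_rotvec(),w*(q-q0)]
    g=least_squares(f,np.clip(q0,lo+.05,hi-.05),bounds=(lo+.04,hi-.04));return g.x,np.linalg.norm(f(g.x)[:6])
def margin(q): return np.min(np.minimum(q-lo,hi-q))
E
cat > s.py <<'E'
from ik import *
rng=np.random.default_rng(0)
G=np.array([.600,.108,.077]);yaw=-.038;ym=np.array([-np.sin(yaw),np.cos(yaw),0])
M=np.array([.4947,-.1595,.105])+ym*(.077-.057)
qn=json.loads(open("log.jsonl").readlines()[-1])["q"]
for t in(40,45,50):
  for sx in(1,-1):
    for phi in(-50,-30,-15,0,15):
        Rg=tool(t,phi,sx);zg=Rg.apply([0,0,1])
        Rf=tool(90-t,-90+np.degrees(yaw),sx);zf=Rf.apply([0,0,1])
        best=None
        for k in range(6):
            q0=np.array(qn)+rng.normal(0,.5,7)*(k>0); q0[6]=[.5,-1.5,1.5][k%3];q0[4]=[.6,1.6,2.5][k//2%3]
            qg,e=ik(G+.008*zg,Rg,q0)
            if e>.003: continue
            qf,e2=ik(M+.008*zf,Rf,qg,.02); 
            sc=min(margin(qg),margin(qf))-(e2>.03)*9-.05*np.abs(qf-qg).max()
            if best is None or sc>best[0]: best=(sc,qg,qf,e2)
        if best: print(t,sx,phi,round(best[0],2),best[1].round(2),best[2].round(2),round(best[3],3))
E
time python3 s.py
```

```text
40 1 -50 0.46 [-0.71  1.02  0.22  1.96  1.4   0.52  1.88] [-0.45  1.05  0.29  2.04  1.04  0.68  1.82] 0.0
40 1 -30 0.37 [-0.66  1.01  0.2   2.14  2.18  0.55  1.43] [-0.33  1.02  0.09  2.03  1.15  0.84  1.72] 0.001
40 1 -15 0.24 [-0.58  1.01  0.19  2.24  2.64  0.69  1.27] [-0.26  1.01 -0.03  2.03  1.19  0.93  1.68] 0.001
40 1 0 0.16 [-0.49  1.02  0.2   2.31  3.    0.82  1.26] [-0.21  1.01 -0.12  2.02  1.22  1.    1.66] 0.002
40 1 15 0.18 [-0.06  1.01 -0.29  2.3   2.93  0.87  1.9 ] [-0.06  1.03 -0.35  2.01  1.28  1.2   1.61] 0.001
40 -1 -50 0.51 [-0.67  1.01  0.15  1.96  1.42  0.57 -1.27] [-0.42  1.04  0.24  2.03  1.07  0.71 -1.35] 0.0
40 -1 -30 0.38 [-0.53  0.99 -0.02  2.13  2.05  0.71 -1.53] [-0.27  1.01 -0.02  2.03  1.19  0.92 -1.45] 0.001
40 -1 -15 0.28 [-0.21  1.02 -0.42  2.23  2.25  1.   -1.3 ] [-0.06  1.03 -0.36  2.01  1.28  1.2  -1.53] 0.001
40 -1 0 0.19 [-0.26  1.   -0.17  2.3   2.71  0.89 -1.46] [-0.12  1.02 -0.26  2.02  1.26  1.12 -1.52] 0.001
40 -1 15 0.2 [ 0.1   1.05 -0.55  2.29  2.74  0.92 -0.95] [ 0.01  1.06 -0.48  2.01  1.31  1.31 -1.56] 0.001
45 1 -50 0.49 [-0.75  1.05
[... 1466 characters left out ...]
1.67] 0.001
50 1 15 0.09 [-0.01  1.13 -0.36  2.39  2.99  1.24  1.93] [ 0.16  1.01 -0.61  2.03  1.34  1.24  1.65] 0.001
50 -1 -50 0.49 [-0.49  1.08 -0.28  1.95  1.57  1.11 -1.41] [-0.05  0.94 -0.25  2.04  1.25  0.94 -1.43] 0.0
50 -1 -30 0.31 [-0.86  1.14  0.41  2.19  2.32  0.63 -2.05] [-0.24  0.94  0.05  2.06  1.15  0.71 -1.34] 0.002
50 -1 -15 0.21 [-0.32  1.11 -0.34  2.3   2.34  1.25 -1.52] [ 0.08  0.98 -0.48  2.04  1.31  1.12 -1.47] 0.001
50 -1 0 0.1 [-0.27  1.11 -0.2   2.39  2.73  1.26 -1.53] [ 0.08  0.98 -0.47  2.04  1.31  1.12 -1.47] 0.001
50 -1 15 0.09 [-0.    1.14 -0.37  2.39  2.99  1.24 -1.2 ] [ 0.16  1.01 -0.62  2.03  1.34  1.24 -1.49] 0.001
real	0m37.207s
user	0m36.674s
sys	0m0.156s
```

Run:
```python
from ik import *
from plant import r
st=r.get_state();Rc=R.from_quat(st["eef_rot"])
for t in(30,45):
    Rt=tool(t,-40,-1);d=(Rt*Rc.inv()).as_rotvec();n=np.linalg.norm(d);print(t,d.round(3),n, "body",Rc.inv().apply(d/n).round(2))
    # track the geodesic with my IK
    q=st["q"].copy();p0=st["tool_pos"];N=19;pt=np.array([.50,.13,.33])
    for k in range(1,N+1):
        q,e=ik(p0+(pt-p0)*k/N,R.from_rotvec(d*k/N)*Rc,q,.02)
        if k%3==1 or k==N: print(k,q.round(2),round(e,3))
```

```text
30 [-1.272  0.667  2.193] 2.6214047622951973 body [-0.12 -0.05 -0.99]
1 [-0.82  0.4   0.62  2.23  0.7   0.1  -2.53] 0.0
4 [-0.67  0.36  0.36  2.18  0.76  0.25 -2.2 ] 0.0
7 [-0.56  0.35  0.16  2.13  0.75  0.39 -1.81] 0.0
10 [-0.5   0.36  0.02  2.09  0.75  0.52 -1.43] 0.0
13 [-0.48  0.37 -0.08  2.06  0.77  0.64 -1.09] 0.0
16 [-0.48  0.39 -0.16  2.04  0.82  0.74 -0.78] 0.0
19 [-0.49  0.41 -0.22  2.03  0.88  0.83 -0.47] 0.0
45 [-1.553  0.783  2.008] 2.656418991063683 body [-0.15  0.08 -0.99]
1 [-0.84  0.41  0.63  2.22  0.7   0.12 -2.53] 0.0
4 [-0.77  0.39  0.44  2.16  0.77  0.31 -2.24] 0.0
7 [-0.75  0.39  0.32  2.12  0.81  0.47 -1.93] 0.0
10 [-0.76  0.41  0.24  2.1   0.87  0.6  -1.64] 0.0
13 [-0.79  0.43  0.18  2.1   0.95  0.71 -1.36] 0.0
16 [-0.82  0.45  0.13  2.11  1.04  0.78 -1.1 ] 0.0
19 [-0.86  0.47  0.09  2.15  1.14  0.84 -0.84] 0.0
```

Emit:
move_arm(
  targets=[
    [[-0.0817, 0.0412, 0.1057, 0, 0.004, 0, 1], [-0.0817, 0.0412, 0.1057, 0, 0.004, 0, 1], [-0.0817, 0.0412, 0.1057, 0, 0.004, 0, 1], [-0.0817, 0.0412, 0.1057, 0, 0.004, 0, 1], [-0.0817, 0.0412, 0.1057, 0, 0.004, 0, 1]],
  ],
)

```text
clock: 3.2
tool_pos: [0.5365, 0.0941, 0.3261]
eef_rot: [0.852, -0.451, 0.266, -0.012]
contact_force: [-0.4, 0.2, -0.0]
opening: 0.998
```

Emit:
move_arm(
  targets=[
    [[-0.0817, 0.0412, 0.1057, 0, 0.004, 0, 1], [-0.0817, 0.0412, 0.1057, 0, 0.004, 0, 1], [-0.0817, 0.0412, 0.1057, 0, 0.004, 0, 1], [-0.0817, 0.0412, 0.1057, 0, 0.004, 0, 1], [-0.0817, 0.0412, 0.1057, 0, 0.004, 0, 1]],
  ],
)

```text
clock: 3.7
tool_pos: [0.5372, 0.1162, 0.3277]
eef_rot: [0.948, -0.138, 0.25, 0.139]
contact_force: [-0.4, 0.1, 0.1]
opening: 1.003
```

Emit:
move_arm(
  targets=[
    [[-0.0817, 0.0412, 0.1057, 0, 0.004, 0, 1], [-0.0817, 0.0412, 0.1057, 0, 0.004, 0, 1], [-0.0817, 0.0412, 0.1057, 0, 0.004, 0, 1], [-0.0817, 0.0412, 0.1057, 0, 0.004, 0, 1], [-0.0817, 0.0412, 0.1057, 0, 0.004, 0, 1]],
  ],
)

```text
clock: 4.2
tool_pos: [0.538, 0.1385, 0.3287]
eef_rot: [0.921, 0.193, 0.202, 0.273]
contact_force: [0.3, 0.1, -0.6]
opening: 0.999
```

```bash
python3 log.py; python3 fk.py;python3 - <<'E'
from kin import *
from plant import r
s=r.get_state()
delta(s,tool(45,-40,-1),[.534,.163,.25])
E
```

```text
4.2 [-0.73  0.49  0.04  2.01  1.    0.83 -1.06] [0.538  0.1385 0.3287] [0.921 0.193 0.202 0.273] [ 0.3  0.1 -0.6] 0.9987065737774419
[ 0.35  -0.001 -0.019 -0.005 -0.025  0.564  0.001  0.349 -0.001 -0.002
 -0.001  0.318]
[-0.   0.  -0.2  0.1 -0.   0.1 -0.1 -0.2  0.1  0.1  0.1 -0.   0.   0.
 -0.1 -0.2 -0.   0.1]
rotvec [-0.28   0.12   0.348] deg 26.5 shift [-0.004   0.0245 -0.0787] rows>= 4.0
```

Emit:
move_arm(
  targets=[
    [[-0.08, 0.034, 0.1, 0, 0.006, -0.016, 1], [-0.08, 0.034, 0.1, 0, 0.006, -0.016, 1], [-0.08, 0.034, 0.1, 0, 0.006, -0.016, 1], [-0.04, 0.018, 0.048, 0, 0.006, -0.016, 1], [0, 0, 0, 0, 0, -0.014, 1]],
  ],
)

```text
clock: 4.7
tool_pos: [0.5393, 0.1676, 0.2501]
eef_rot: [0.833, 0.4, 0.163, 0.346]
contact_force: [0.1, -0.3, 0.5]
opening: 1.0
```

```bash
python3 log.py
python3 - <<'E'
from kin import *
from plant import r
from h import *
s=r.get_state()
delta(s,tool(45,-40,-1),[.534,.163,.166])
p=r.snapshot("wrist");np.savez("pics/w1.npz",**{k:p[k] for k in("frame","K","T")})
print(p["T"].round(3).tolist(),p["K"][0,0]);im=p["frame"][:,:,::-1].copy()
for P in([.6,.108,.114],[.6,.108,0]): 
    u=proj(p["K"],p["T"],P)[0];print(u);cv2.circle(im,tuple(int(v) for v in u),3,(0,255,0),1)
cv2.imwrite("pics/w1.png",im)
E
```

```text
4.7 [-0.81  0.66  0.03  2.09  1.28  0.81 -1.02] [0.5393 0.1676 0.2501] [0.833 0.4   0.163 0.346] [ 0.1 -0.3  0.5] 1.0002407724792606
rotvec [ 0.004 -0.003 -0.021] deg 1.2 shift [-0.0053 -0.0046 -0.0841] rows>= 2.0
[[0.628, -0.366, -0.687, 0.423], [0.779, 0.291, 0.556, 0.261], [-0.004, -0.884, 0.467, 0.291], [0.0, 0.0, 0.0, 1.0]] 291.5736756455886
[246.63020942 144.03343472]
[248.13573805  65.52062443]
```

View pics/w1.png

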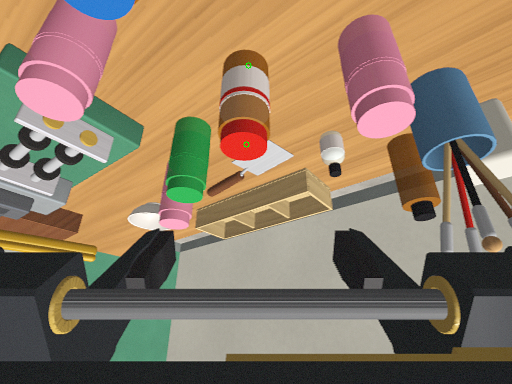

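The wrist view shows the red-lidded jar centred at (245,105), with its lid at (243,140), within about 3 px of the prediction. Nothing stands in the approach corridor. I'll refine the position with the wrist mask.

Run:
```python
import io,contextlib
with contextlib.redirect_stdout(io.StringIO()):
    from fit import *
from kin import *
W=load("w1");A=load("scene0");B=load("side0")
cw,sw=mask(W,(243,140),(82,170,90),(98,255,255));print(cw,sw)
ca,_=mask(A,(313,215),(82,170,90),(98,255,255));cb,_=mask(B,(281,169),(82,170,90),(98,255,255))
C=lambda p:cyl(*p,.024,.098,.114)
g=least_squares(lambda p:hc(W,C(p))[0]-cw,[.6,.1]);print("wrist only",g.x,g.fun)
h3=least_squares(lambda p:np.r_[hc(W,C(p))[0]-cw,hc(A,C(p))[0]-ca,hc(B,C(p))[0]-cb],[.6,.1]);print("all",h3.x,h3.fun.round(1))
```

```text
[243.54454203 139.6455458 ] [ 220  119   47   41 1594]
wrist only [0.60186184 0.10222808] [ 8.16938950e-07 -9.39830215e-07]
all [0.60111756 0.10367446] [ 0.6 -0.9 -0.8  1.7 -0.6  1.2]
```

Emit:
move_arm(
  targets=[
    [[0, 0, -0.02, -0.002, -0.003, -0.03, 1], [0, 0, 0, -0.002, -0.003, -0.03, 1], [0, 0, 0, 0, -0.003, -0.024, 1], [0, 0, 0, 0.01, -0.008, -0.013, 1], [0, 0, 0, 0.01, -0.008, -0.013, 1]],
  ],
)

```text
clock: 5.25
tool_pos: [0.5563, 0.1458, 0.1368]
eef_rot: [0.838, 0.391, 0.163, 0.345]
contact_force: [0.8, 0.7, 0.2]
opening: 1.0
```

```bash
python3 log.py
python3 - <<'E'
from kin import *
from plant import r
delta(r.get_state(),tool(45,-40,-1),[.605,.100,.074])
E
```

```text
5.25 [-0.77  0.89  0.06  2.14  1.59  0.73 -1.41] [0.5563 0.1458 0.1368] [0.838 0.391 0.163 0.345] [0.8 0.7 0.2] 0.9997208053695353
rotvec [-0.004 -0.001 -0.003] deg 0.3 shift [ 0.0487 -0.0458 -0.0628] rows>= 2.0
```

Emit:
move_arm(
  targets=[
    [[0, 0, 0, 0.012, -0.0115, -0.0157, 1], [0, 0, 0, 0.012, -0.0115, -0.0157, 1], [0, 0, 0, 0.012, -0.0115, -0.0157, 1], [0, 0, 0, 0.012, -0.011, -0.015, 1], [0, 0, 0, 0, 0, 0, 1]],
  ],
)

```text
clock: 5.75
tool_pos: [0.6092, 0.0989, 0.0735]
eef_rot: [0.838, 0.39, 0.165, 0.345]
contact_force: [-0.2, 0.5, -0.2]
opening: 1.003
```

```bash
python3 log.py
python3 - <<'E'
from kin import *
from plant import r
from h import *
delta(r.get_state(),tool(45,-40,-1),[.605,.100,.074])
p=r.snapshot("side");cv2.imwrite("pics/s2.png",cv2.resize(np.ascontiguousarray(p["frame"][60:280,150:400,::-1]),(750,660))[:600])
E
```

```text
5.75 [-0.64  1.03  0.07  2.07  1.82  0.72 -1.55] [0.6092 0.0989 0.0735] [0.838 0.39  0.165 0.345] [-0.2  0.5 -0.2] 1.0026380806301793
rotvec [-0.006  0.004 -0.001] deg 0.4 shift [-0.0042  0.0011  0.0005] rows>= 1.0
```

View pics/s2.png

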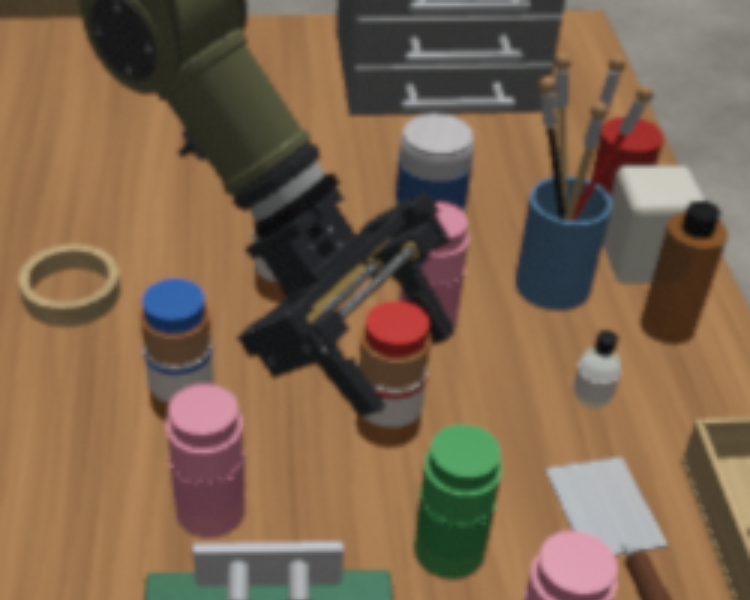

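The fingers straddle the red-lidded jar at (395,370), and the blue and white jars are untouched. Closing the gripper.

Emit:
move_arm(
  targets=[
    [[0, 0, 0, -0.002, 0.001, 0, 0.5], [0, 0, 0, 0, 0, 0, 0.4], [0, 0, 0, 0, 0, 0, 0.3], [0, 0, 0, 0, 0, 0, 0.3], [0, 0, 0, 0, 0, 0, 0.3]],
  ],
  force=40,
)

```text
clock: 6.3
tool_pos: [0.6049, 0.104, 0.0772]
eef_rot: [0.838, 0.391, 0.166, 0.344]
contact_force: [-0.8, -1.9, 0.3]
opening: 0.605
```

Emit:
move_arm(
  targets=[
    [[0, 0, 0, 0, 0, 0, 0.3], [0, 0, 0, 0, 0, 0, 0.3], [0, 0, 0, 0, 0, 0.01, 0.3], [0, 0, 0, 0, 0, 0.02, 0.3], [0, 0, 0, 0, 0, 0.02, 0.3]],
  ],
)

```text
clock: 6.8
tool_pos: [0.6019, 0.1073, 0.1237]
eef_rot: [0.838, 0.395, 0.163, 0.339]
contact_force: [-0.6, -0.1, -3.6]
opening: 0.607
```

```bash
python3 log.py
cat > plan.py <<'E'
from ik import *
from plant import r
import sys
st=r.get_state();Rc=R.from_quat(st["eef_rot"])
yaw=-.038
def path(Rt,pt,N):
    d=(Rt*Rc.inv()).as_rotvec();q=st["q"].copy();p0=st["tool_pos"];print("rv",d.round(3),"/N",(d/N).round(4),"shift",(pt-p0).round(4),"/N",((pt-p0)/N).round(4))
    for k in range(1,N+1):
        q,e=ik(p0+(pt-p0)*k/N,R.from_rotvec(d*k/N)*Rc,q,.02)
        if k%3==1 or k==N: print(k,q.round(2),round(e,4),(R.from_rotvec(d*k/N)*Rc).apply([0,0,1]).round(2))
E
python3 - <<'E'
from plan import *
Rf=tool(45,-90+np.degrees(yaw),-1)
path(Rf,np.array([.50,-.13,.28]),14)
E
```

```text
6.8 [-0.67  0.92  0.09  2.09  1.71  0.67 -1.41] [0.6019 0.1073 0.1237] [0.838 0.395 0.163 0.339] [-0.6 -0.1 -3.6] 0.607254667164728
rv [-0.016 -0.001 -0.92 ] /N [-0.0011 -0.     -0.0657] shift [-0.1019 -0.2373  0.1563] /N [-0.0073 -0.017   0.0112]
1 [-0.66  0.9   0.11  2.09  1.63  0.67 -1.37] 0.0001 [ 0.51 -0.48 -0.72]
4 [-0.63  0.83  0.13  2.09  1.39  0.69 -1.24] 0.0001 [ 0.41 -0.57 -0.71]
7 [-0.56  0.77  0.13  2.07  1.18  0.76 -1.11] 0.0001 [ 0.29 -0.64 -0.71]
10 [-0.48  0.71  0.13  2.03  1.01  0.84 -1.01] 0.0001 [ 0.16 -0.69 -0.71]
13 [-0.4   0.66  0.15  1.98  0.87  0.94 -0.93] 0.0001 [ 0.02 -0.71 -0.71]
14 [-0.37  0.65  0.16  1.96  0.83  0.97 -0.9 ] 0.0001 [-0.03 -0.71 -0.71]
```

Gripped: opening 53.4 mm, about 0.37 kg felt. Laying the jar with its lid to +y needs a half roll about the tool axis (sx flipped), so I'll plan that path.

Run:
```python
from plan import *
Rf=tool(45,-90+np.degrees(yaw),1)
lid=Rc.inv().apply([0,0,1]); print("lid final",Rf.apply(lid).round(3))
d=(Rf*Rc.inv()).as_rotvec();print(np.degrees(np.linalg.norm(d)))
path(Rf,np.array([.50,-.13,.30]),24)
```

```text
lid final [0.032 0.999 0.014]
143.35373081503397
rv [-0.763  1.686  1.684] /N [-0.0318  0.0702  0.0702] shift [-0.1019 -0.2373  0.1763] /N [-0.0042 -0.0099  0.0073]
1 [-0.65  0.89  0.11  2.11  1.71  0.62 -1.28] 0.0002 [ 0.52 -0.43 -0.74]
4 [-0.61  0.81  0.17  2.12  1.59  0.47 -0.77] 0.0004 [ 0.44 -0.4  -0.8 ]
7 [-0.49  0.73  0.1   2.09  1.29  0.48 -0.1 ] 0.0005 [ 0.35 -0.39 -0.85]
10 [-0.34  0.68 -0.06  2.03  1.06  0.62  0.49] 0.0003 [ 0.25 -0.41 -0.88]
13 [-0.22  0.65 -0.17  1.98  0.93  0.78  0.95] 0.0002 [ 0.16 -0.45 -0.88]
16 [-0.15  0.64 -0.24  1.93  0.88  0.94  1.33] 0.0001 [ 0.08 -0.51 -0.86]
19 [-0.11  0.63 -0.28  1.91  0.88  1.07  1.65] 0.0001 [ 0.02 -0.58 -0.81]
22 [-0.09  0.63 -0.3   1.91  0.92  1.18  1.93] 0.0001 [-0.02 -0.66 -0.75]
24 [-0.08  0.62 -0.31  1.93  0.96  1.24  2.11] 0.0 [-0.03 -0.71 -0.71]
```

Emit:
move_arm(
  targets=[
    [[0, 0, 0, 0, 0, 0.03, 0.3], [0, 0, 0, 0, 0, 0.04, 0.3], [0, 0, 0, 0, 0, 0.04, 0.3], [0, 0, 0, 0, 0, 0.04, 0.3], [0, 0, 0, 0, 0, 0.03, 0.3]],
  ],
)

```text
clock: 7.3
tool_pos: [0.5971, 0.1126, 0.3059]
eef_rot: [0.839, 0.401, 0.16, 0.332]
contact_force: [1.5, 0.5, -5.1]
opening: 0.604
```

Emit:
move_arm(
  targets=[
    [[-0.02, 0.042, 0.042, -0.004, -0.008, 0, 0.3], [-0.032, 0.07, 0.07, -0.005, -0.012, 0, 0.3], [-0.032, 0.07, 0.07, -0.005, -0.012, 0, 0.3], [-0.032, 0.07, 0.07, -0.005, -0.012, 0, 0.3], [-0.032, 0.07, 0.07, -0.005, -0.012, 0, 0.3]],
  ],
)

```text
clock: 7.8
tool_pos: [0.57, 0.0619, 0.3111]
eef_rot: [0.748, 0.597, 0.047, 0.286]
contact_force: [0.9, 0.4, -4.6]
opening: 0.61
```

Emit:
move_arm(
  targets=[
    [[-0.032, 0.07, 0.07, -0.005, -0.012, 0, 0.3], [-0.032, 0.07, 0.07, -0.005, -0.012, 0, 0.3], [-0.032, 0.07, 0.07, -0.005, -0.012, 0, 0.3], [-0.032, 0.07, 0.07, -0.005, -0.012, 0, 0.3], [-0.032, 0.07, 0.07, -0.005, -0.012, 0, 0.3]],
  ],
)

```text
clock: 8.3
tool_pos: [0.5392, -0.0004, 0.3113]
eef_rot: [0.597, 0.767, -0.087, 0.218]
contact_force: [-0.0, -0.6, -4.2]
opening: 0.604
```

```bash
python3 log.py
python3 - <<'E'
from plan import *
Rf=tool(45,-90+np.degrees(yaw),1)
path(Rf,np.array([.50,-.13,.27]),14)
E
```

```text
8.3 [-0.22  0.47 -0.2   1.95  0.8   0.84  0.84] [ 5.392e-01 -4.000e-04  3.113e-01] [ 0.597  0.767 -0.087  0.218] [-0.  -0.6 -4.2] 0.6041829529439411
rv [-0.447  0.948  0.992] /N [-0.0319  0.0677  0.0709] shift [-0.0392 -0.1296 -0.0413] /N [-0.0028 -0.0093 -0.003 ]
1 [-0.19  0.48 -0.22  1.94  0.78  0.87  0.96] 0.0001 [ 0.2  -0.41 -0.89]
4 [-0.13  0.52 -0.27  1.91  0.78  0.97  1.27] 0.0001 [ 0.11 -0.46 -0.88]
7 [-0.1   0.57 -0.3   1.89  0.82  1.07  1.54] 0.0001 [ 0.04 -0.53 -0.85]
10 [-0.08  0.61 -0.32  1.9   0.88  1.14  1.77] 0.0 [-0.01 -0.6  -0.8 ]
13 [-0.07  0.66 -0.32  1.94  0.97  1.2   1.97] 0.0 [-0.03 -0.68 -0.73]
14 [-0.07  0.67 -0.32  1.96  1.    1.21  2.03] 0.0 [-0.03 -0.71 -0.71]
```

Emit:
move_arm(
  targets=[
    [[-0.032, 0.068, 0.071, -0.003, -0.009, -0.003, 0.3], [-0.032, 0.068, 0.071, -0.003, -0.009, -0.003, 0.3], [-0.032, 0.068, 0.071, -0.003, -0.009, -0.003, 0.3], [-0.032, 0.068, 0.071, -0.003, -0.009, -0.003, 0.3], [-0.032, 0.068, 0.071, -0.003, -0.009, -0.003, 0.3]],
  ],
)

```text
clock: 8.8
tool_pos: [0.5202, -0.0476, 0.2968]
eef_rot: [0.403, 0.88, -0.211, 0.139]
contact_force: [-0.6, -0.4, -4.1]
opening: 0.608
```

Emit:
move_arm(
  targets=[
    [[-0.032, 0.068, 0.071, -0.003, -0.009, -0.003, 0.3], [-0.032, 0.068, 0.071, -0.003, -0.009, -0.003, 0.3], [-0.032, 0.068, 0.071, -0.003, -0.009, -0.003, 0.3], [-0.032, 0.068, 0.071, -0.003, -0.009, -0.003, 0.3], [-0.03, 0.06, 0.06, -0.003, -0.009, -0.003, 0.3]],
  ],
)

```text
clock: 9.3
tool_pos: [0.5031, -0.0923, 0.2812]
eef_rot: [0.185, 0.929, -0.316, 0.051]
contact_force: [-0.0, 0.6, -4.5]
opening: 0.605
```

```bash
python3 log.py
python3 - <<'E'
from plan import *
from h import *
Rf=tool(45,-90+np.degrees(yaw),1)
path(Rf,np.array([.50,-.13,.20]),5)
for n in("scene","side"):
    p=r.snapshot(n);np.savez(f"pics/{n}3.npz",**{k:p[k] for k in("frame","K","T")})
    im=p["frame"][195:315,90:250] if n=="scene" else p["frame"][170:360,160:320]
    cv2.imwrite(f"pics/{n}3.png",cv2.resize(np.ascontiguousarray(im[:,:,::-1]),None,fx=3.1,fy=3.1,interpolation=cv2.INTER_CUBIC))
a=cv2.imread("pics/scene3.png");b=cv2.imread("pics/side3.png");o=np.zeros((600,800,3),np.uint8)
a=cv2.resize(a,(400,300));b=cv2.resize(b,(400,475));o[:300,:400]=a;o[:475,400:]=b;cv2.imwrite("pics/v3.png",o)
E
```

```text
9.3 [-0.07  0.61 -0.33  1.91  0.87  1.15  1.79] [ 0.5031 -0.0923  0.2812] [ 0.185  0.929 -0.316  0.051] [-0.   0.6 -4.5] 0.6052037746676799
rv [-0.124  0.24   0.267] /N [-0.0247  0.0481  0.0533] shift [-0.0031 -0.0377 -0.0812] /N [-0.0006 -0.0075 -0.0162]
1 [-0.08  0.65 -0.33  1.93  0.91  1.15  1.81] 0.0 [-0.03 -0.63 -0.78]
4 [-0.08  0.75 -0.31  1.99  1.04  1.13  1.87] 0.0 [-0.03 -0.69 -0.73]
5 [-0.09  0.79 -0.3   2.    1.09  1.13  1.88] 0.0 [-0.03 -0.71 -0.71]
```

View pics/v3.png

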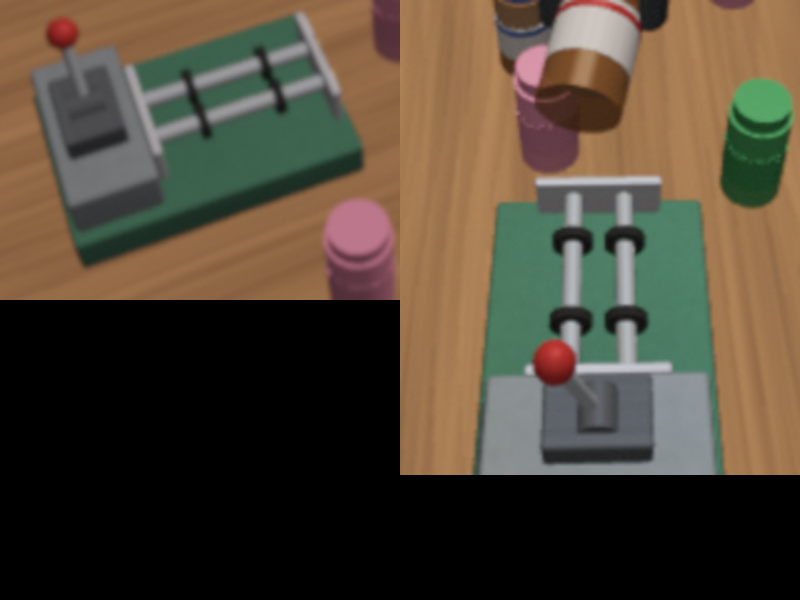

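The side view shows the jar held nearly level over the far plate at (590,60), foot towards the housing. Moving to hover.

Emit:
move_arm(
  targets=[
    [[-0.025, 0.048, 0.053, -0.002, -0.01, -0.022, 0.3], [-0.025, 0.048, 0.053, -0.002, -0.01, -0.022, 0.3], [-0.025, 0.048, 0.053, -0.002, -0.01, -0.022, 0.3], [-0.025, 0.048, 0.053, -0.001, -0.01, -0.022, 0.3], [-0.024, 0.048, 0.053, -0.001, -0.008, -0.022, 0.3]],
  ],
)

```text
clock: 9.9
tool_pos: [0.4993, -0.1363, 0.1707]
eef_rot: [0.02, 0.926, -0.376, -0.0]
contact_force: [0.0, -0.0, -4.4]
opening: 0.605
```

```bash
python3 log.py
python3 - <<'E'
from plan import *
from h import *
Rf=tool(45,-90+np.degrees(yaw),1)
path(Rf,np.array([.4955,-.140,.17]),3)
p=r.snapshot("wrist");np.savez("pics/w4.npz",**{k:p[k] for k in("frame","K","T")})
q=r.snapshot("side");np.savez("pics/side4.npz",**{k:q[k] for k in("frame","K","T")})
c,s_=np.cos(yaw),np.sin(yaw);im=p["frame"][:,:,::-1].copy()
for x,y,z in((-50,75,85),(50,75,85),(-50,-75,85),(50,-75,85),(-75,-84,90),(75,-84,90),(-75,-159,90),(75,-159,90)):
    P=[.4947+(c*x-s_*y)/1e3,-.1595+(s_*x+c*y)/1e3,z/1e3];u=proj(p["K"],p["T"],P)[0]
    cv2.circle(im,tuple(int(np.clip(v,-9,999)) for v in u),3,(0,255,255),1);print((x,y,z),u.round(0))
o=np.zeros((600,800,3),np.uint8);o[:384,:512]=im
o[:570,513:800]=cv2.resize(np.ascontiguousarray(q["frame"][195:385,190:286,::-1]),(287,570));cv2.imwrite("pics/v4.png",o)
E
```

```text
9.9 [-0.08  0.84 -0.28  2.03  1.15  1.07  1.81] [ 0.4993 -0.1363  0.1707] [ 0.02   0.926 -0.376 -0.   ] [ 0.  -0.  -4.4] 0.6053848185074681
rv [-0.013  0.015 -0.001] /N [-0.0044  0.0049 -0.0002] shift [-0.0038 -0.0037 -0.0007] /N [-0.0013 -0.0012 -0.0002]
1 [-0.08  0.84 -0.28  2.03  1.15  1.07  1.81] 0.0 [-0.02 -0.7  -0.71]
3 [-0.09  0.84 -0.28  2.03  1.15  1.08  1.81] 0.0 [-0.03 -0.71 -0.71]
(-50, 75, 85) [334. 361.]
(50, 75, 85) [190. 361.]
(-50, -75, 85) [313. 174.]
(50, -75, 85) [206. 175.]
(-75, -84, 90) [341. 163.]
(75, -84, 90) [179. 164.]
(-75, -159, 90) [331. 102.]
(75, -159, 90) [187. 104.]
```

View pics/v4.png

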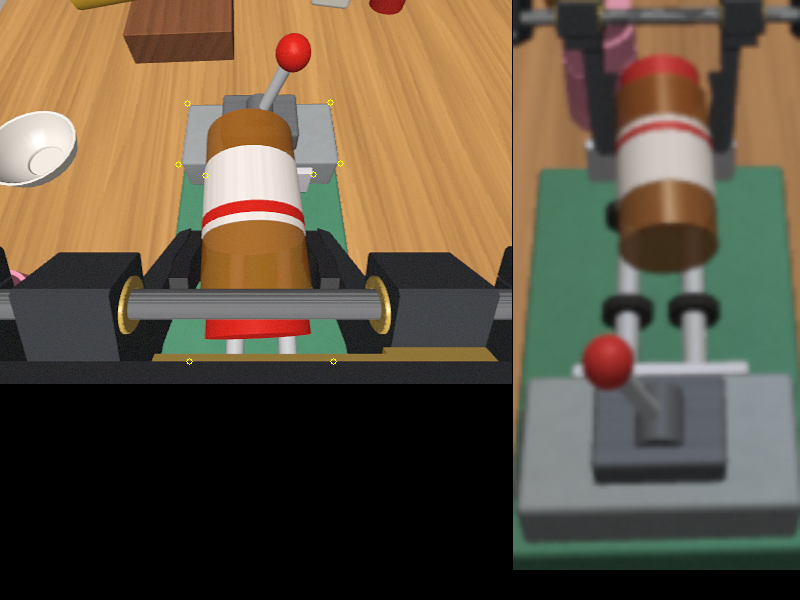

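The wrist view agrees with the mill fit: housing corners at (187,103) and (331,103), within about 3 px. The jar foot at (250,125) looks slightly off to mill +x, so I'll measure the jar's pose in the hand.

```bash
cat > jarpose.py <<'E'
from plan import *
from h import *
import sys
def expected():
    Rg=R.from_quat([.838,.391,.166,.344]);lid=Rg.inv().apply([0,0,1]);return Rc.apply(lid)
def jarfit(W,edges,foot,d0,p0):
    # edges: list of (u,v) on side silhouette of 54mm body ; foot: topmost pixel of foot rim
    K,T=W["K"],W["T"];o=T[:3,3]
    ray=lambda u,v:(lambda d:d/np.linalg.norm(d))(T[:3,:3]@(np.linalg.inv(K)@[u,v,1]*[1,-1,-1]))
    def f(x):
        m=x[:3];d=d0+np.r_[x[3],0,x[4]];d/=np.linalg.norm(d);out=[]
        for u,v in edges:
            n=np.cross(ray(u,v),d);n/=np.linalg.norm(n);out.append((abs((o-m)@n)-.027)*1e3)
        a=np.cross(d,[1,0,0]);a/=np.linalg.norm(a);b=np.cross(d,a);t=np.linspace(0,6.28,80)[:,None]
        P=proj(K,T,m-.057*d+.027*(a*np.cos(t)+b*np.sin(t)))
        out.append((P[:,1].min()-foot)*.7);return np.array(out)
    g=least_squares(f,np.r_[p0,0,0]);d=d0+np.r_[g.x[3],0,g.x[4]];d/=np.linalg.norm(d);return g.x[:3],d,f(g.x)
E
python3 - <<'E'
from jarpose import *
W=load("w4");d0=expected();print("K",W["K"][0,2],W["K"][1,2],"cam x in tool",Rc.inv().apply(W["T"][:3,3]-st["tool_pos"]).round(4))
print("expected lid dir",d0.round(3))
hsv=cv2.cvtColor(W["frame"],cv2.COLOR_RGB2HSV)
g=cv2.cvtColor(W["frame"],cv2.COLOR_RGB2LAB).astype(float)
E=[]
for v in range(135,226,10):
    row=cv2.GaussianBlur(g[v-2:v+3],(1,5),0).mean(0);gr=np.linalg.norm(np.diff(row,axis=0),axis=1)
    l=190+np.argmax(gr[190:222])+.5;rr=280+np.argmax(gr[280:315])+.5;E+=[(l,v),(rr,v)]
print(E)
p0=st["tool_pos"]+Rc.apply([0,0,-.008])-.025*d0
m,d,f=jarfit(W,E,107,d0,p0);print("guess mid",p0.round(4),"fit mid",m.round(4),"dir",d.round(3),f.round(1))
yv=np.array([-np.sin(yaw),np.cos(yaw),0]);xv=np.array([np.cos(yaw),np.sin(yaw),0]);rel=m-[.4947,-.1595,.105];print("rel mill x,y,z",rel@xv,rel@yv,rel[2],"yaw/pitch err",d@xv,d[2])
rel=p0-[.4947,-.1595,.105];print("guess rel",rel@xv,rel@yv,rel[2],d0@xv,d0[2])
E
```

```text
K 253.89103832156172 191.5604028351036 cam x in tool [-0.0011 -0.0768 -0.1348]
expected lid dir [0.03  0.999 0.015]
[(np.float64(207.5), 135), (np.float64(298.5), 135), (np.float64(206.5), 145), (np.float64(296.5), 145), (np.float64(206.5), 155), (np.float64(293.5), 155), (np.float64(206.5), 165), (np.float64(295.5), 165), (np.float64(204.5), 175), (np.float64(311.5), 175), (np.float64(203.5), 185), (np.float64(308.5), 185), (np.float64(203.5), 195), (np.float64(299.5), 195), (np.float64(202.5), 205), (np.float64(301.5), 205), (np.float64(204.5), 215), (np.float64(303.5), 215), (np.float64(201.5), 225), (np.float64(304.5), 225)]
guess mid [ 0.4971 -0.1557  0.1744] fit mid [ 0.499  -0.1505  0.1744] dir [ 0.02   0.999 -0.031] [-0.2  0.9  0.  -0.8 -0.3 -3.1 -0.6 -2.5  0.1  5.6  0.4  3.4  0.  -1.8
  0.2 -1.3 -1.1 -0.8  0.1 -0.8  0. ]
rel mill x,y,z 0.003939097577819627 0.009140693933477773 0.06942777865169332 yaw/pitch err -0.018108316556948105 -0.03081315495480794
guess rel 0.0022147832403958136 0.00390590132099237 0.06940846208777725 -0.008267566621864777 0.01529522402042742
```

Emit:
move_arm(
  targets=[
    [[-0.013, 0.015, -0.01, -0.003, -0.005, -0.005, 0.3], [0, 0, 0, 0, 0, -0.014, 0.3], [0, 0, 0, 0, 0, -0.014, 0.3], [0, 0, 0, 0, 0, -0.014, 0.3], [0, 0, 0, 0, 0, -0.006, 0.3]],
  ],
)

```text
clock: 10.5
tool_pos: [0.4993, -0.1386, 0.1193]
eef_rot: [0.03, 0.925, -0.38, -0.005]
contact_force: [-0.7, 0.3, -4.1]
opening: 0.603
```

```bash
python3 log.py
python3 - <<'E'
from jarpose import *
d0=expected();p0=st["tool_pos"]+Rc.apply([0,0,-.008])-.025*d0
yv=np.array([-np.sin(yaw),np.cos(yaw),0]);xv=np.array([np.cos(yaw),np.sin(yaw),0]);rel=p0-[.4947,-.1595,.105];print("guess rel",rel@xv,rel@yv,rel[2],d0@xv,d0[2])
E
```

```text
10.5 [-0.09  0.94 -0.26  2.02  1.2   1.04  1.7 ] [ 0.4993 -0.1386  0.1193] [ 0.03   0.925 -0.38  -0.005] [-0.7  0.3 -4.1] 0.6030492501077426
guess rel 0.0035246373318209385 0.0016981949392920388 0.01981853141028285 0.011537688202754297 0.008385795858742825
```

Emit:
move_arm(
  targets=[
    [[0, 0, 0, -0.004, -0.003, -0.003, 0.3], [0, 0, 0, 0, 0, -0.004, 0.3], [0, 0, 0, 0, 0, -0.004, 0.3], [0, 0, 0, 0, 0, -0.002, 0.3], [0, 0, 0, 0, 0, 0, 0.3]],
  ],
)

```text
clock: 11.0
tool_pos: [0.4968, -0.1413, 0.1078]
eef_rot: [0.032, 0.925, -0.379, -0.002]
contact_force: [0.5, -0.0, -4.9]
opening: 0.608
```

Emit:
move_arm(
  targets=[
    [[0, 0, 0, -0.001, 0, -0.002, 0.3], [0, 0, 0, 0, 0, -0.001, 0.3], [0, 0, 0, 0, 0, 0, 0.3]],
  ],
)

```text
clock: 11.3
tool_pos: [0.4958, -0.1414, 0.1055]
eef_rot: [0.032, 0.925, -0.38, -0.002]
contact_force: [-0.6, 0.4, -2.4]
opening: 0.606
```

Emit:
move_arm(
  targets=[
    [[0, 0, 0, 0, 0, -0.001, 0.3], [0, 0, 0, 0, 0, 0, 0.3]],
  ],
)

```text
clock: 11.5
tool_pos: [0.4958, -0.1414, 0.105]
eef_rot: [0.032, 0.924, -0.38, -0.002]
contact_force: [-0.7, 1.9, -1.2]
opening: 0.602
```

Emit:
move_arm(
  targets=[
    [[0, 0, 0, 0, 0, -0.001, 0.3], [0, 0, 0, 0, 0, 0, 0.3]],
  ],
)

```text
clock: 11.7
tool_pos: [0.4958, -0.1414, 0.1049]
eef_rot: [0.033, 0.924, -0.381, -0.001]
contact_force: [-0.7, 0.9, -0.8]
opening: 0.613
```

Run:
```python
from plant import r
import numpy as np
s=r.get_state();print(s["tool_pos"].round(4),s["contact_force"].round(2),s["moment"].round(2))
for n in("wrist","side"):
    p=r.snapshot(n);np.savez(f"pics/{n}5.npz",**{k:p[k] for k in("frame","K","T")})
s=r.get_state();print(s["contact_force"].round(2))
```

```text
[ 0.4958 -0.1414  0.1049] [-0.74  0.88 -0.82] [ 1.1  -0.06 -0.16]
[-1.67  3.18  1.49]
```

Run:
```python
from h import *
p=load("wrist5");q=load("side5")
o=np.zeros((600,800,3),np.uint8);o[:384,:512]=p["frame"][:,:,::-1]
o[:570,513:800]=cv2.resize(np.ascontiguousarray(q["frame"][195:385,190:286,::-1]),(287,570));cv2.imwrite("pics/v5.png",o)
```

```text
(no output)
```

View pics/v5.png

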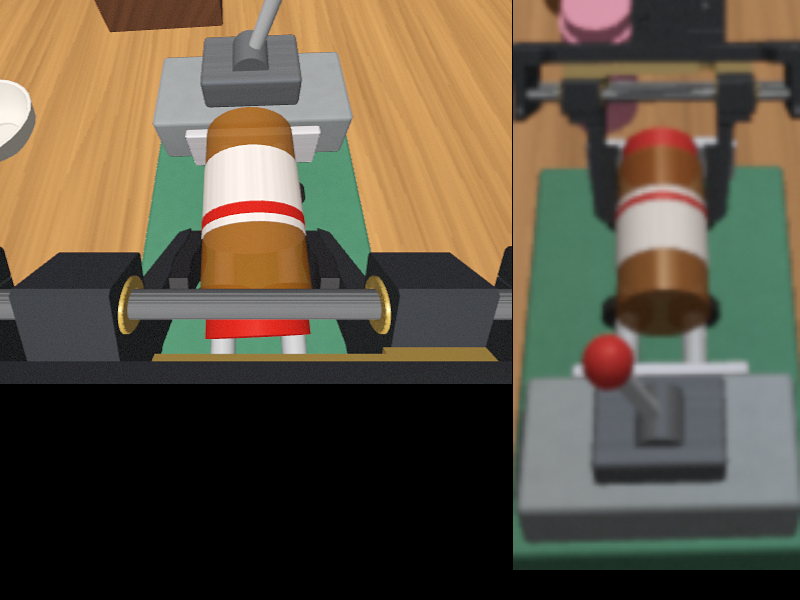

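The side view shows the jar centred between the near rings at (613,310) and (705,310), with the foot end resting there. Contact came about 4–6 mm early, so the jar is slightly pitched. I'll soften the grip so it can pivot level, then follow it down.

Emit:
move_arm(
  targets=[
    [[0, 0, 0, 0, 0, 0, 0.3], [0, 0, 0, 0, 0, 0, 0.3]],
  ],
  force=12,
)

```text
clock: 12.0
tool_pos: [0.4958, -0.1414, 0.1047]
eef_rot: [0.033, 0.924, -0.381, -0.001]
contact_force: [-1.3, 2.6, 1.1]
opening: 0.614
```

Emit:
move_arm(
  targets=[
    [[0, 0, 0, 0, 0, -0.001, 0.3], [0, 0, 0, 0, 0, -0.001, 0.3], [0, 0, 0, 0, 0, 0, 0.3]],
  ],
  force=5,
)

```text
clock: 12.3
tool_pos: [0.4954, -0.1418, 0.1037]
eef_rot: [0.033, 0.924, -0.382, -0.002]
contact_force: [-0.7, 1.4, 0.4]
opening: 0.612
```

Emit:
move_arm(
  targets=[
    [[0, 0, 0, 0, 0, -0.001, 0.3], [0, 0, 0, 0, 0, -0.001, 0.3], [0, 0, 0, 0, 0, 0, 0.3]],
  ],
)

```text
clock: 12.6
tool_pos: [0.4953, -0.1423, 0.1027]
eef_rot: [0.032, 0.923, -0.383, -0.001]
contact_force: [-0.9, 2.3, 1.8]
opening: 0.611
```

Run:
```python
from plant import r
import numpy as np
s=r.get_state();print(s["tool_pos"].round(4),s["contact_force"].round(2),s["moment"].round(2),s["opening"])
for n in("wrist","side"):
    p=r.snapshot(n);np.savez(f"pics/{n}6.npz",**{k:p[k] for k in("frame","K","T")})
from h import *
for n in("wrist","side"):
    a=load(n+"5")["frame"].astype(int);b=load(n+"6")["frame"].astype(int)
    d=np.abs(a-b).sum(2)>60;ys,xs=np.where(d);print(n,d.sum(),(xs.min(),xs.max(),ys.min(),ys.max()) if d.any() else "")
```

```text
[ 0.4953 -0.1423  0.1027] [-0.87  2.31  1.79] [ 0.91  0.06 -0.2 ] 0.611149652630524
wrist 5162 (np.int64(0), np.int64(500), np.int64(0), np.int64(360))
side 1375 (np.int64(0), np.int64(291), np.int64(0), np.int64(305))
```

Emit:
move_arm(
  targets=[
    [[0, 0, 0, 0, 0, -0.001, 0.3], [0, 0, 0, 0, 0, -0.001, 0.3], [0, 0, 0, 0, 0, 0, 0.3]],
  ],
  force=3,
)

```text
clock: 13.0
tool_pos: [0.4954, -0.143, 0.1009]
eef_rot: [0.033, 0.923, -0.384, -0.001]
contact_force: [-0.4, 2.7, 2.1]
opening: 0.617
```

Run:
```python
from jarpose import *
print(st["tool_pos"].round(4),st["contact_force"].round(2))
p=r.snapshot("wrist");q=r.snapshot("side")
from h import *
W=dict(p);lab=cv2.cvtColor(p["frame"],cv2.COLOR_RGB2LAB).astype(float)
E=[]
for v in range(150,236,8):
    row=lab[v-2:v+3].mean(0);gr=np.linalg.norm(row[2:]-row[:-2],axis=1)
    E+=[(190+np.argmax(gr[189:221]),v),(284+np.argmax(gr[283:314]),v)]
print([(int(a),b) for a,b in E])
yv=np.array([-np.sin(yaw),np.cos(yaw),0]);xv=np.array([np.cos(yaw),np.sin(yaw),0])
for F in(105,107,109):
    m,d,f=jarfit(W,E,F,np.array([.038,.999,0]),np.array([.4947,-.1595,.106]));rel=m-[.4947,-.1595,.105]
    print(F,"rel",(rel@xv).round(4),(rel@yv).round(4),rel[2].round(4),"yaw",(d@xv).round(3),"pitch",d[2].round(3),f.round(1))
o=np.zeros((600,800,3),np.uint8);o[:384,:512]=p["frame"][:,:,::-1]
o[:570,513:800]=cv2.resize(np.ascontiguousarray(q["frame"][195:385,190:286,::-1]),(287,570));cv2.imwrite("pics/v6.png",o)
```

```text
[ 0.4954 -0.143   0.1009] [-0.44  2.72  2.05]
[(207, 150), (297, 150), (209, 158), (295, 158), (205, 166), (299, 166), (204, 174), (300, 174), (204, 182), (301, 182), (204, 190), (302, 190), (203, 198), (303, 198), (202, 206), (304, 206), (202, 214), (305, 214), (201, 222), (306, 222), (201, 230), (307, 230)]
105 rel -0.0 -0.0025 0.0012 yaw -0.001 pitch 0.102 [ 0.2  0.5 -1.4 -1.3  0.5  0.3  0.7  0.3  0.3  0.2 -0.1  0.1  0.1  0.1
  0.2  0.  -0.2 -0.   0.  -0.1 -0.3 -0.1 -0. ]
107 rel -0.0 -0.0008 0.0014 yaw -0.001 pitch 0.102 [ 0.2  0.5 -1.4 -1.3  0.5  0.3  0.7  0.3  0.3  0.2 -0.1  0.1  0.1  0.1
  0.2  0.  -0.2 -0.   0.  -0.1 -0.3 -0.1  0. ]
109 rel -0.0 0.0009 0.0015 yaw -0.001 pitch 0.102 [ 0.2  0.5 -1.4 -1.3  0.5  0.3  0.7  0.3  0.3  0.2 -0.1  0.1  0.1  0.1
  0.2  0.  -0.2 -0.   0.  -0.1 -0.3 -0.1 -0. ]
```

Emit:
move_arm(
  targets=[
    [[0, 0, 0, 0, 0, 0, 0.3], [0, 0, 0, 0, 0, 0, 0.3], [-0.02, 0, 0, 0, 0, -0.001, 0.3], [-0.02, 0, 0, 0, 0, -0.001, 0.3], [0, 0, 0, 0, 0, 0, 0.3]],
  ],
  force=15,
)

```text
clock: 13.6
tool_pos: [0.4953, -0.1435, 0.1007]
eef_rot: [0.033, 0.914, -0.405, -0.0]
contact_force: [-1.4, 1.1, 0.6]
opening: 0.609
```

Emit:
move_arm(
  targets=[
    [[-0.02, 0, 0, 0, 0, -0.001, 0.3], [-0.02, 0, 0, 0, 0, -0.001, 0.3], [0, 0, 0, 0, 0, 0, 0.3]],
  ],
)

```text
clock: 13.9
tool_pos: [0.4953, -0.1441, 0.1004]
eef_rot: [0.034, 0.904, -0.427, 0.001]
contact_force: [-0.6, 0.5, 1.9]
opening: 0.606
```

```bash
cat > meas.py <<'E'
from jarpose import *
print(st["clock"],st["tool_pos"].round(4),st["contact_force"].round(2),st["moment"].round(2),st["opening"],"toolz",Rc.apply([0,0,1]).round(3))
W=r.snapshot("wrist");lab=cv2.cvtColor(W["frame"],cv2.COLOR_RGB2LAB).astype(float)
cv2.imwrite("pics/wl.png",W["frame"][:,:,::-1]);E=[]
for v in range(166,236,8):
    row=lab[v-2:v+3].mean(0);gr=np.linalg.norm(row[2:]-row[:-2],axis=1)
    E+=[(190+np.argmax(gr[189:221]),v),(284+np.argmax(gr[283:314]),v)]
yv=np.array([-np.sin(yaw),np.cos(yaw),0]);xv=np.array([np.cos(yaw),np.sin(yaw),0])
m,d,f=jarfit(W,E,107,np.array([.038,.999,0]),np.array([.4947,-.1595,.106]));rel=m-[.4947,-.1595,.105]
print("rel",(rel@xv).round(4),(rel@yv).round(4),rel[2].round(4),"yaw",(d@xv).round(3),"pitch",d[2].round(3),f.round(1))
E
python3 meas.py
```

```text
13.9 [ 0.4953 -0.1441  0.1004] [-0.58  0.52  1.89] [ 0.71  0.13 -0.2 ] 0.6057644979607905 toolz [-0.027 -0.772 -0.635]
rel -0.0002 -0.0043 -0.0017 yaw -0.013 pitch -0.766 [ 2.5  4.8  1.5 -3.  -3.  -2.1 -2.6 -1.6 -1.7 -1.1 -0.7 -0.6 -0.3 -0.1
  1.2  0.9  1.6  1.4  0. ]
```

```bash
sed -i 's/range(166,236,8)/range(176,228,6)/; s/^yv=/print([(int(a),b) for a,b in E]);yv=/; s/ \[cv2.*//' meas.py; python3 meas.py
python3 - <<'E'
from h import *
a=cv2.imread("pics/wl.png"); lab=cv2.cvtColor(a,cv2.COLOR_BGR2HSV)
for v in (110,130,150,166,190,220,240): print(v,[tuple(int(k) for k in lab[v,u]) for u in range(196,216,3)],[tuple(int(k) for k in lab[v,u]) for u in range(288,312,3)])
E
```

```text
13.95 [ 0.4953 -0.1441  0.1003] [-1.14  3.    4.71] [ 0.43  0.18 -0.21] 0.6123275943266899 toolz [-0.027 -0.771 -0.636]
[(206, 176), (299, 176), (205, 182), (300, 182), (205, 188), (301, 188), (204, 194), (302, 194), (204, 200), (303, 200), (203, 206), (303, 206), (205, 212), (304, 212), (202, 218), (305, 218), (203, 224), (305, 224)]
rel -0.0002 -0.0024 -0.001 yaw -0.005 pitch -0.061 [-0.2 -0.2  0.1 -0.1 -0.1  0.1  0.3  0.2  0.1  0.3  0.4 -0.1 -0.9  0.
  0.5  0.1 -0.2 -0.3  0. ]
110 [(78, 7, 173), (80, 4, 171), (95, 9, 176), (70, 8, 93), (98, 11, 89), (75, 6, 84), (120, 3, 86)] [(120, 9, 85), (128, 12, 86), (116, 22, 82), (78, 13, 99), (75, 6, 172), (90, 6, 173), (105, 6, 170), (100, 5, 170)]
130 [(90, 4, 179), (83, 6, 181), (90, 6, 181), (100, 4, 179), (98, 6, 180), (30, 6, 173), (15, 182, 147)] [(15, 195, 127), (14, 172, 117), (75, 6, 161), (102, 8, 153), (84, 8, 152), (95, 10, 151), (68, 7, 150), (100, 5, 149)]
150 [(0, 7, 173), (8, 6, 176), (171, 10, 178), (174, 7, 175), (175, 9, 167), (14, 170, 141), (15, 178, 149)] [(14, 182, 139), (14, 165, 136), (16, 187, 113), (160, 4, 173)
[... 294 characters left out ...]
09, 147), (74, 106, 145), (74, 107, 148), (22, 21, 183), (13, 19, 210), (12, 19, 224), (11, 18, 229)] [(14, 20, 222), (12, 21, 221), (12, 21, 207), (11, 22, 199), (11, 23, 175), (75, 116, 149), (73, 99, 149), (74, 104, 149)]
220 [(73, 106, 152), (74, 105, 150), (2, 205, 168), (1, 237, 185), (17, 16, 225), (11, 19, 226), (12, 18, 235)] [(14, 187, 157), (13, 55, 182), (9, 15, 222), (14, 21, 208), (13, 20, 201), (3, 117, 175), (50, 62, 128), (74, 109, 148)]
240 [(140, 35, 44), (110, 37, 41), (15, 202, 130), (15, 173, 150), (15, 181, 156), (16, 186, 159), (16, 186, 163)] [(15, 180, 159), (15, 180, 157), (15, 182, 151), (15, 178, 146), (15, 182, 137), (14, 163, 133), (14, 207, 96), (158, 24, 42)]
```

The fit puts the jar within about 2.5 mm of the seat and near level, with light contact. Releasing gently.

Emit:
move_arm(
  targets=[
    [[0, 0, 0, 0, 0, 0, 0.6], [0, 0, 0, 0, 0, 0, 0.6], [0, 0, 0, 0, 0, 0, 0.6]],
  ],
  force=3,
)

```text
clock: 14.3
tool_pos: [0.4954, -0.1442, 0.1002]
eef_rot: [0.034, 0.904, -0.427, 0.001]
contact_force: [-1.7, 2.5, 4.3]
opening: 0.613
```

Emit:
move_arm(
  targets=[
    [[0, 0, 0, 0, 0, 0, 0.63], [0, 0, 0, 0, 0, 0, 0.66], [0, 0, 0, 0, 0, 0, 0.72], [0, 0, 0, 0, 0, 0, 0.8], [0, 0, 0, 0, 0, 0, 0.9]],
  ],
)

```text
clock: 14.8
tool_pos: [0.496, -0.1449, 0.0991]
eef_rot: [0.034, 0.904, -0.426, 0.001]
contact_force: [0.5, -0.5, -0.0]
opening: 0.862
```

Emit:
move_arm(
  targets=[
    [[0, 0, 0, 0, 0, 0, 1], [0, 0, 0, 0, 0, 0, 1], [0, 0, 0, 0, 0, 0, 1]],
  ],
)

```text
clock: 15.1
tool_pos: [0.4961, -0.1449, 0.099]
eef_rot: [0.035, 0.904, -0.426, 0.001]
contact_force: [-0.2, 0.3, -0.4]
opening: 0.999
```

```bash
python3 meas.py
```

```text
15.1 [ 0.4961 -0.1449  0.099 ] [-0.19  0.32 -0.41] [ 0.76 -0.09 -0.  ] 0.9994171457544753 toolz [-0.027 -0.77  -0.637]
[(207, 176), (301, 176), (206, 182), (302, 182), (205, 188), (302, 188), (205, 194), (303, 194), (204, 200), (304, 200), (204, 206), (305, 206), (205, 212), (306, 212), (202, 218), (307, 218), (204, 224), (307, 224)]
rel -0.0001 -0.0022 -0.0005 yaw -0.002 pitch -0.027 [-0.3  0.1 -0.   0.2  0.3 -0.3  0.  -0.2  0.3 -0.1  0.1  0.  -0.6  0.1
  0.7  0.2 -0.5 -0.2  0. ]
```

Emit:
move_arm(
  targets=[
    [[0, 0, 0, 0, 0, 0.015, 1], [0, 0, 0, 0, 0, 0.03, 1], [0, 0, 0, 0, 0.01, 0.04, 1], [0, 0, 0, 0, 0.01, 0.045, 1], [0, 0, 0, 0, 0.01, 0.045, 1]],
  ],
)

```text
clock: 15.65
tool_pos: [0.4918, -0.1161, 0.2787]
eef_rot: [0.033, 0.904, -0.427, -0.005]
contact_force: [1.1, -0.1, -0.2]
opening: 1.0
```

```bash
python3 log.py
python3 - <<'E'
from plan import *
from h import *
p=r.snapshot("wrist");q=r.snapshot("side");sc=r.snapshot("scene")
o=np.zeros((600,800,3),np.uint8);o[:384,:512]=p["frame"][:,:,::-1]
o[:570,513:800]=cv2.resize(np.ascontiguousarray(q["frame"][195:385,190:286,::-1]),(287,570))
o[384:600,:288]=cv2.resize(np.ascontiguousarray(sc["frame"][190:310,90:250,::-1]),(288,216));cv2.imwrite("pics/v7.png",o)
# lever plan: pushing from -x side with shut gripper
c,s_=np.cos(yaw),np.sin(yaw)
def w(x,y,z):return np.array([.4947+c*x-s_*y,-.1595+s_*x+c*y,z])
for a in(.136,.5,1.0): print(a,"knob",w(.07*np.sin(a-.5),-.1215,.112+.07*np.cos(a-.5)).round(4))
E
```

```text
15.65 [-0.17  0.69 -0.27  1.96  0.99  1.28  1.95] [ 0.4918 -0.1161  0.2787] [ 0.033  0.904 -0.427 -0.005] [ 1.1 -0.1 -0.2] 0.9999938577219507
0.136 knob [ 0.4652 -0.28    0.1774]
0.5 knob [ 0.4901 -0.2809  0.182 ]
1.0 knob [ 0.5236 -0.2822  0.1734]
```

View pics/v7.png

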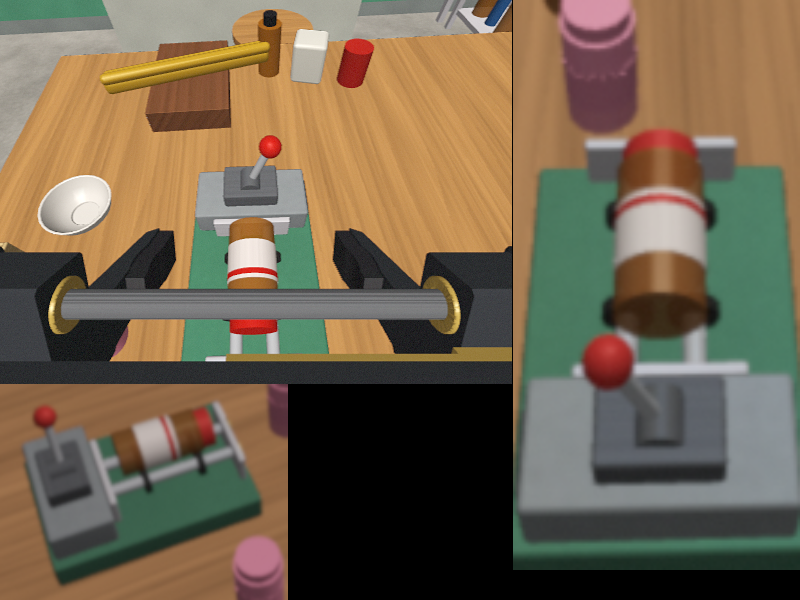

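The picture shows the jar centred on the four rings, with its lid (205,425 in the scene inset) away from the housing and clear of both plates. Next is the lever; first I'll check that the push poses are reachable.

Run:
```python
from plan import *
q=st["q"]
for p in([.405,-.116,.28],[.405,-.2,.28],[.405,-.284,.28],[.405,-.284,.175],[.45,-.284,.178],[.5,-.284,.176]):
    q,e=ik(np.array(p),Rc,q,.02);print(p,q.round(2),round(e,4))
```

```text
[0.405, -0.116, 0.28] [-0.21  0.62 -0.3   2.2   0.98  1.2   1.77] 0.0002
[0.405, -0.2, 0.28] [-0.05  0.6  -0.25  2.25  1.14  1.12  1.81] 0.0001
[0.405, -0.284, 0.28] [ 0.11  0.6  -0.19  2.25  1.31  1.04  1.87] 0.0001
[0.405, -0.284, 0.175] [ 0.12  0.85 -0.21  2.31  1.52  1.03  1.52] 0.0005
[0.45, -0.284, 0.178] [ 0.12  0.85 -0.2   2.18  1.44  1.04  1.67] 0.0002
[0.5, -0.284, 0.176] [ 0.12  0.87 -0.21  2.04  1.38  1.07  1.81] 0.0002
```

Emit:
move_arm(
  targets=[
    [[0, 0, 0, -0.02, 0, 0, 0.3], [0, 0, 0, -0.025, -0.01, 0, 0], [0, 0, 0, -0.025, -0.025, 0, 0], [0, 0, 0, -0.017, -0.03, 0, 0], [0, 0, 0, 0, -0.03, 0, 0]],
  ],
  force=10,
)

```text
clock: 16.3
tool_pos: [0.4022, -0.21, 0.2779]
eef_rot: [0.03, 0.905, -0.424, -0.002]
contact_force: [0.3, -0.1, 0.7]
opening: 0.568
```

```bash
python3 log.py
```

```text
16.3 [-0.04  0.6  -0.24  2.26  1.17  1.1   1.81] [ 0.4022 -0.21    0.2779] [ 0.03   0.905 -0.424 -0.002] [ 0.3 -0.1  0.7] 0.5682691236195796
```

Emit:
move_arm(
  targets=[
    [[0, 0, 0, 0, -0.03, 0, 0], [0, 0, 0, 0, -0.03, -0.01, 0], [0, 0, 0, 0, -0.01, -0.03, 0], [0, 0, 0, 0, 0, -0.03, 0], [0, 0, 0, 0, 0, -0.025, 0]],
  ],
)

```text
clock: 16.8
tool_pos: [0.3952, -0.2892, 0.1823]
eef_rot: [0.034, 0.904, -0.427, -0.006]
contact_force: [0.9, -0.5, -0.2]
opening: 0.114
```

Emit:
move_arm(
  targets=[
    [[0, 0, 0, 0, 0, 0, 0], [0, 0, 0, 0, 0, 0, 0], [0, 0, 0, 0, 0, 0, 0]],
  ],
)

```text
clock: 17.1
tool_pos: [0.3925, -0.2897, 0.1803]
eef_rot: [0.033, 0.904, -0.426, -0.01]
contact_force: [0.4, 0.5, 0.4]
opening: 0.004
```

```bash
python3 log.py
```

```text
17.1 [ 0.11  0.83 -0.17  2.33  1.52  1.01  1.53] [ 0.3925 -0.2897  0.1803] [ 0.033  0.904 -0.426 -0.01 ] [0.4 0.5 0.4] 0.004463030832528689
```

Emit:
move_arm(
  targets=[
    [[0, 0, 0, 0.015, 0.002, -0.002, 0], [0, 0, 0, 0.02, 0.002, -0.001, 0], [0, 0, 0, 0.02, 0, 0, 0], [0, 0, 0, 0.015, 0, 0, 0], [0, 0, 0, 0.012, 0, 0, 0]],
  ],
)

```text
clock: 17.6
tool_pos: [0.4739, -0.2865, 0.1851]
eef_rot: [0.034, 0.903, -0.428, -0.01]
contact_force: [-1.3, -1.2, -0.5]
opening: 0.001
```

```bash
cat > lev.py <<'E'
import io,contextlib
with contextlib.redirect_stdout(io.StringIO()):
    from fit import *
from plant import r
s=r.get_state();print(s["clock"],s["tool_pos"].round(4),s["contact_force"].round(1))
A=r.snapshot("scene");B=r.snapshot("side")
try:
    ca,s1=mask(A,(120,212),(82,170,90),(98,255,255));cb,s2=mask(B,(228,316),(82,170,90),(98,255,255));print(ca,s1[4],cb,s2[4])
    g=least_squares(lambda a:np.r_[proj(A["K"],A["T"],w(f.x,(70*np.sin(a[0]-.5),-121.5,112+70*np.cos(a[0]-.5))))[0]-ca,proj(B["K"],B["T"],w(f.x,(70*np.sin(a[0]-.5),-121.5,112+70*np.cos(a[0]-.5))))[0]-cb],[.5])
    print("angle",g.x,g.fun.round(1))
except Exception as e: print(e)
E
python3 lev.py
```

```text
17.6 [ 0.4739 -0.2865  0.1851] [-1.3 -1.2 -0.5]
[118.13274336 219.21238938] 113 [247.66341463 312.35121951] 205
angle [0.66494319] [ 0.   1.9 -1.2 -0.7]
```

Emit:
move_arm(
  targets=[
    [[0, 0, 0, 0.006, 0, -0.004, 0], [0, 0, 0, 0.006, 0, -0.003, 0], [0, 0, 0, 0.005, 0, -0.002, 0], [0, 0, 0, 0.003, 0, 0, 0], [0, 0, 0, 0.001, 0, 0, 0]],
  ],
)

```text
clock: 18.2
tool_pos: [0.4947, -0.2865, 0.1767]
eef_rot: [0.034, 0.903, -0.429, -0.01]
contact_force: [-0.9, 0.4, 0.6]
opening: 0.006
```

```bash
python3 lev.py
```

```text
18.2 [ 0.4947 -0.2865  0.1767] [-0.9  0.4  0.6]
[121.31304348 229.6173913 ] 115 [260.50253807 314.79695431] 197
angle [0.9637052] [-0.1  1.1 -0.5 -1.3]
```

Lever at about 0.96. Nudging it to the stop, then backing off.

Emit:
move_arm(
  targets=[
    [[0, 0, 0, 0.002, 0, 0, 0], [0, 0, 0, 0.002, 0, 0, 0], [0, 0, 0, 0, 0, 0, 0]],
  ],
)

```text
clock: 18.6
tool_pos: [0.4954, -0.2866, 0.1766]
eef_rot: [0.035, 0.903, -0.429, -0.014]
contact_force: [-1.2, -0.3, 1.1]
opening: 0.004
```

Emit:
move_arm(
  targets=[
    [[0, 0, 0, 0.001, 0, 0, 0], [0, 0, 0, -0.02, 0, 0, 0], [0, 0, 0, -0.03, 0, 0, 0], [0, 0, 0, -0.03, 0, 0.02, 0], [0, 0, 0, -0.01, 0, 0.04, 0]],
  ],
)

```text
clock: 19.1
tool_pos: [0.4078, -0.2851, 0.2339]
eef_rot: [0.033, 0.904, -0.427, -0.012]
contact_force: [1.5, -0.5, 0.6]
opening: 0.011
```

Emit:
move_arm(
  targets=[
    [[0, 0, 0, 0, 0, 0.045, 0], [0, 0, 0, 0, 0, 0.03, 0], [0, 0, 0, 0, 0, 0, 0], [0, 0, 0, 0, 0, 0, 0]],
  ],
)

```text
clock: 19.5
tool_pos: [0.4095, -0.2852, 0.3158]
eef_rot: [0.033, 0.904, -0.427, -0.007]
contact_force: [-0.8, 0.0, -1.2]
opening: 0.005
```

```bash
python3 lev.py
python3 - <<'E'
from h import *
from plant import r
q=r.snapshot("side");sc=r.snapshot("scene")
o=np.zeros((600,800,3),np.uint8)
o[:,:400]=cv2.resize(np.ascontiguousarray(q["frame"][110:371,150:324,::-1]),(400,600))
o[:300,400:]=cv2.resize(np.ascontiguousarray(sc["frame"][190:310,90:250,::-1]),(400,300))
o[300:,400:]=cv2.resize(np.ascontiguousarray(sc["frame"][100:310,170:450,::-1]),(400,300));cv2.imwrite("pics/v8.png",o)
E
```

```text
19.5 [ 0.4095 -0.2852  0.3158] [-0.8  0.  -1.2]
[121.58 230.51] 100 [261.09693878 314.90306122] 196
angle [0.98278709] [-0.2  0.8 -0.3 -1.2]
```

View pics/v8.png

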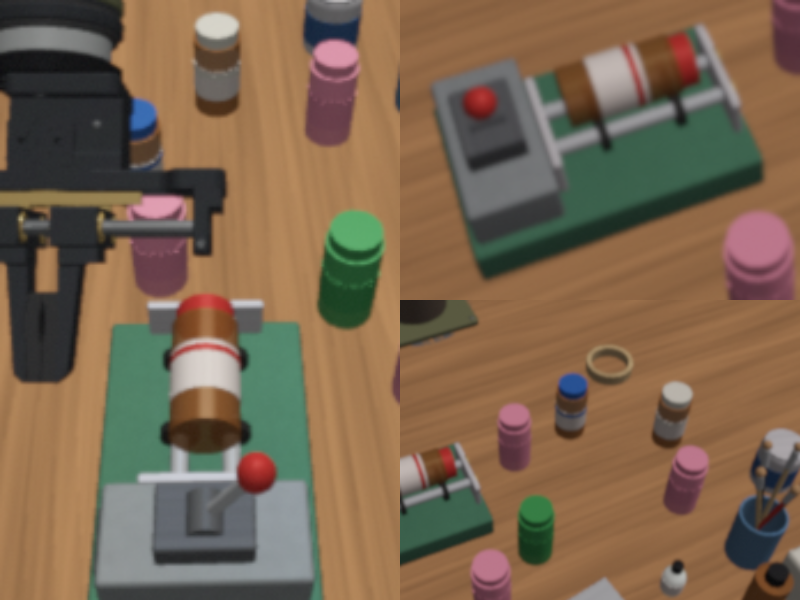

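The lever now leans to mill +x, with the knob at (256,472) and an angle of about 0.98. The jar is seated with its lid away from the housing, the blue and white jars are upright in place, and the arm is clear. Handing in.

```bash
python3 -c "
from plant import r
print(r.finish_job())"
```

```text
the job is handed in; nothing more can be done
None
```

I laid the red-lidded jar on the mill's rollers, let go of it, pushed the lever across, and handed the job in at about 19.6 s. No verdict is reported.

- **Jar:** with the gripper open, the wrist-camera fit put its middle within about 0.1 mm sideways, 2 mm lengthways and 0.5 mm in height of the seat. The axis was within about 0.03 rad of the rollers, and the lid points away from the housing. The final pictures after the lever push show it still seated.
- **Lever:** the cameras put it at about 0.98 rad, against the 0.85 needed. The contact force stayed near 1 N, so I did not feel the far stop.
- **Blue and white jars:** both look upright and in place by eye in the last view; I did not re-measure their positions.
- **Arm:** clear of everything when I handed in.

Two checks disagreed on the way:
- **Early contact:** the jar touched the rings about 4–6 mm higher than planned because it was tipped slightly in the hand. I softened the grip and turned it level before letting go.
- **Tilt reading:** the tilt fit was noisy during that step, ranging from -0.06 to +0.10 rad with one failed fit, before settling at -0.03.

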